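Clear, load and close the grinder's blank fixture

ROBOT

A 6-joint arm with a two-finger parallel gripper is mounted at the origin on the work surface. World frame = base frame: x ahead of the robot, y to its left, z up, the work surface at z = 0. Lengths are in mm, angles in rad, forces in N, time in s.
With the tool pointing down it reaches from about 300 to 825 mm from the base axis. Payload 5.4 kg.
Tool frame: the origin (TCP) lies at the very end of the fingers, on their centre line; the grasp point (between the pads) lies manip.grip_depth behind it (manip.grip_depth is the distance from the TCP to the grasp point, in mm); z points along the fingers, y is the line along which they close (so a half turn about z gives the same grasp; the last joint's range is limited). The gripper opens to 92 mm and grips with 3 to 60 N. Pads are 20 mm wide; open, the fingers measure 128 mm over their backs; the gripper's body (75 mm by 189 mm) begins 69 mm behind the grasp point.
Start: joints at [-1.476, 0.158, 1.597, -0, 1.386, -0.21], TCP at [172.535, -548.487, 214.601] pointing down, gripper open.
Joint ranges: [-2.91, 2.91], [-0.94, 2.29], [0.18, 2.7], [-1.29, 4.43], [0.17, 2.64], [-3, 3]. Speed limits (rad/s): [2.57, 2.57, 3.14, 3.14, 3.14, 3.14].

INTERFACE

Orientations are given as a unit quaternion [x, y, z, w].
In Python, from rig import manip, camera, camera_params, order, models gives the robot as it stands.
- The arm moves only by the tool jog_arm, never from a script. Its argument "rows" is a list of rows, each a list of 3 entries, a list of its own where there are three numbers: the opening, from -1 (shut) to 1 (fully open), then the shift along the world's x, y, z in units of 25 mm (1.0 is 25 mm), then the turn about the world's z in units of 180 degrees (1.0 is 180 degrees). A call has 1 to 8 rows; each row shifts and turns the commanded pose from where the row before left it; what a row does not reach is not made up. A row lasts 1/12 s, in which the tool goes at most 41.7 mm and 7.16 degrees, less where a joint would pass 70% of its speed; a pose out of reach is approached as far as the arm can. A call with a number of a shift or a turn outside -1 to 1 is refused whole. A call with a gripper value outside its range is refused whole. The fingers move at their own pace and stop on an object; "squeeze" is the grip in N (left out, the last holds). Time passes only in rows, so rows that do not move let the fingers close. It gives the time, the measured TCP pose, the force, the opening and the grip force at its end, in the units of the state.
- manip.get_obs(): the state, without advancing time (a new reading comes with each control period).
- camera(name): name is "scene" or "top" or "wrist"; returns the picture (384x512x3 uint8, red, green, blue); there is no depth.
- camera_params(name): a dict with "mtx" (3x3 intrinsics, pixels), "eye" and "orientation" of the camera in the world. Camera axes: x right, y up, looking along -z (the intrinsics and any distortion apply to the point x, -y, -z); pixel columns grow to the right and rows downward; lengths in mm; the calibration is good to about 2 mm. A picture is of the moment at which its call begins: read the wrist's pose just before it. camera_params takes no time and is no camera call; for the wrist camera it gives the pose at the moment of the call.
- order.finish_job(): hands the job in; it is judged then, once.
Trained networks look in the newest picture that a camera, given by its name, has taken for a name from the list of things; names that differ only in an ending like _2 or _b are one class to them, and where a whole thing is asked for, a point or a joint stands for the part that bears it (a point fixed in the world has none). Each returns a list of dicts, best first, with "conf" (0 to 1); they miss things now and then, are a little off and sometimes report something else, mostly with a low value. They report only what shows in the picture. A call takes as long as a camera call. They do not tell look-alikes from the thing itself.
- models.find_in(camera, thing): "at" ([column, row] in pixels, amid what is visible of it).
- models.trace(camera, thing): "region" (384x512 bool, what is visible of it) and "at" ([column, row] in pixels, amid what is visible of it).
- models.pinpoint(camera, thing): "at" ([column, row] in pixels: a listed point, or the origin of a listed thing).
The state is a dict: "clock": time; "joint_positions": joint angles; "dq": joint speeds; "joint_efforts": joint torques, N m; "position": TCP position; "ee_rot": TCP orientation; "force": force on the tool from outside, world axes, zero at the start; "moment": the same for the moment, N m; "grip_width": opening from 0.0 (shut) to 1.0 (fully open); "finger_force": force on a finger pad.
Only numpy, scipy, OpenCV 4.12 (cv2) and the standard library are available. Lean on these libraries where they do the work, as an engineer would, in place of code of your own. Each camera call takes 0.05 s, during which the arm holds its last target. There are 200 camera calls.

TASK

Get the grinder's loading fixture ready for the next batch: first use the wooden sweeper to sweep the short steel scraps off the fixture's bed into the scrap pan in front of it (a piece that strays may be put in the pan by hand), and stand the sweeper back upright on its rubber mat. Then lay every long steel blank flat on the bed, side by side, each pushed squarely with one end hard up against the end stop, and only when all are in, press the clear guard down past its catch until it is fully shut. Leave the coolant bottle, the grinding wheel and the black gauge box where they are.

Things in the scene. Friction and masses are not known exactly. Their poses are not given: they have to be found in the camera images.
- fixture: Blue loading fixture, fixed. Origin on the bench under the middle of the bed; z up. Flat steel bed 45 mm above the bench, 250 mm wide (x) between two rails (10 mm wide, 10 mm higher than the bed), from its open front edge at y = -85 mm to the end stop at y = +80 mm. Two hinge posts 100 mm high stand at x = +-120, y = +110 mm.
- stop (a point): Middle of the end stop's face, at bed height (fixture x = 0, y = +80, z = 45 mm). The stop is a dark steel bar across the whole bed, its face looking to the fixture's -y, 25 mm high.
- latch (a point): Top of the latch post (22 x 30 mm, 105 mm high) that carries the guard's sprung roller, outside the rail: fixture x = -163, y = -60 mm.
- pan (a point): Middle of the floor of the grey scrap pan, axes as the fixture's. The floor is 6 mm above the bench, inside 262 mm (x) by 116 mm (y); the bed's front edge is its +y side, the other three walls are 4 mm thick and reach 50 mm above the bench (5 mm above the bed).
- guard (a joint): Angle of the clear guard (lid), rad: 0 = fully shut (lying level over the bed), pi/2 = upright, larger = leaning away behind the end stop. Starts open, 1.8 to 2.05 (limit 2.1). The stiff hinge stays where it is left; in the last 0.1 rad a nose must be forced past a sprung roller (about 6 N at the edge).
- guard_hinge (a point): On the guard's hinge line, middle: fixture x = 0, y = +105, z = 92 mm above the bench; the hinge line runs along the fixture's x. Shut, the guard reaches from here towards the fixture's -y.
- guard_edge (a point): Middle of the guard's free edge (black strip), on its outer face (the upper face when shut), 185 mm from the hinge line. The guard is a flat clear panel 260 mm wide, 6 mm thick; shut, its top is 94 mm and its underside 88 mm above the bench.
- sweeper: Wooden sweeper with a rubber foot, standing upright. Origin at the centre of its underside, z up the handle, x along the blade. Blade 215 mm (x) by 36 mm (y), 30 mm high; square-section handle in its middle 30 mm (x) by 26 mm (y), from 30 to 110 mm high. 0.3 kg.
- mat: Flat black rubber mat on the bench, 250 mm (x) by 70 mm (y), 4 mm thick, fixed: the sweeper's place. Origin at the centre of its underside.
- blank0: Long steel blank, plain bar 110 mm (its x) by 26 by 26 mm, about 0.35 kg; origin at its centre. Three or four are present. Both ends alike.
- blank1: Long steel blank, plain bar 110 mm (its x) by 26 by 26 mm, about 0.35 kg; origin at its centre. Three or four are present. Both ends alike.
- blank2: Long steel blank, plain bar 110 mm (its x) by 26 by 26 mm, about 0.35 kg; origin at its centre. Three or four are present. Both ends alike.
- blank3: Long steel blank, plain bar 110 mm (its x) by 26 by 26 mm, about 0.35 kg; origin at its centre. Three or four are present. Both ends alike.
- scrap0: Short dark steel scrap 50 mm (its x) by 28 mm (its y) by 22 mm (its z), about 0.12 kg; origin at its centre. Three to five are present, on the bed at the start.
- scrap1: Short dark steel scrap 50 mm (its x) by 28 mm (its y) by 22 mm (its z), about 0.12 kg; origin at its centre. Three to five are present, on the bed at the start.
- scrap2: Short dark steel scrap 50 mm (its x) by 28 mm (its y) by 22 mm (its z), about 0.12 kg; origin at its centre. Three to five are present, on the bed at the start.
- scrap3: Short dark steel scrap 50 mm (its x) by 28 mm (its y) by 22 mm (its z), about 0.12 kg; origin at its centre. Three to five are present, on the bed at the start.
- scrap4: Short dark steel scrap 50 mm (its x) by 28 mm (its y) by 22 mm (its z), about 0.12 kg; origin at its centre. Three to five are present, on the bed at the start.
- coolant: Coolant bottle, 64 mm across, 190 mm high; bystander, origin at the centre of its underside.
- wheel: Grinding wheel lying flat, 120 mm across, 25 mm high; bystander, origin at the centre of its underside.
- gauge_box: Black gauge box 90 x 160 x 35 mm; bystander, origin at the centre of its underside.
Things that resemble listed ones, but are neither listed nor needed, are in the scene too. Several things have the shape of the sweeper; the one meant has the colours described above.

How it is judged (in metres and radians):
On the way, in this order (a step that is already met when the one before it is completed fails the run):
1. the held sweeper pushes a scrap to the front edge of the bed (contact force between the fingers and sweeper above 0.5 N and ((contact force between sweeper and scrap0 above 0.05 N and y of scrap0 in the frame of fixture below -0.065 m and z of scrap0 in the frame of fixture above 0.04 m) or (contact force between sweeper and scrap1 above 0.05 N and y of scrap1 in the frame of fixture below -0.065 m and z of scrap1 in the frame of fixture above 0.04 m) or (contact force between sweeper and scrap2 above 0.05 N and y of scrap2 in the frame of fixture below -0.065 m and z of scrap2 in the frame of fixture above 0.04 m) or (contact force between sweeper and scrap3 above 0.05 N and y of scrap3 in the frame of fixture below -0.065 m and z of scrap3 in the frame of fixture above 0.04 m) or (contact force between sweeper and scrap4 above 0.05 N and y of scrap4 in the frame of fixture below -0.065 m and z of scrap4 in the frame of fixture above 0.04 m))).
2. every scrap is in the scrap pan (x of scrap0 in the frame of pan between -0.131 and 0.131 m and y of scrap0 in the frame of pan between -0.058 and 0.058 m and z of each of scrap0, scrap1, scrap2, scrap3, scrap4 in the frame of pan below 0.04 m and x of scrap1 in the frame of pan between -0.131 and 0.131 m and y of scrap1 in the frame of pan between -0.058 and 0.058 m and x of scrap2 in the frame of pan between -0.131 and 0.131 m and y of scrap2 in the frame of pan between -0.058 and 0.058 m and x of scrap3 in the frame of pan between -0.131 and 0.131 m and y of scrap3 in the frame of pan between -0.058 and 0.058 m and x of scrap4 in the frame of pan between -0.131 and 0.131 m and y of scrap4 in the frame of pan between -0.058 and 0.058 m), for 0.3 s.
3. with the guard still open and the sweeper back on its mat, every blank lies on the bed, squarely against the end stop (y of blank0 in the frame of fixture between 0.0215 and 0.029 m and x of blank0 in the frame of fixture between -0.113 and 0.113 m and z of blank0 in the frame of fixture between 0.05 and 0.064 m and angle between the x axis of each of blank0, blank1, blank2, blank3 and the y axis of fixture, either way round below 0.05 rad and y of blank1 in the frame of fixture between 0.0215 and 0.029 m and x of blank1 in the frame of fixture between -0.113 and 0.113 m and z of blank1 in the frame of fixture between 0.05 and 0.064 m and y of blank2 in the frame of fixture between 0.0215 and 0.029 m and x of blank2 in the frame of fixture between -0.113 and 0.113 m and z of blank2 in the frame of fixture between 0.05 and 0.064 m and y of blank3 in the frame of fixture between 0.0215 and 0.029 m and x of blank3 in the frame of fixture between -0.113 and 0.113 m and z of blank3 in the frame of fixture between 0.05 and 0.064 m and x of sweeper in the frame of mat between -0.06 and 0.06 m and y of sweeper in the frame of mat between -0.03 and 0.03 m and z of sweeper in the frame of mat below 0.012 m and angle between sweeper's own z axis and vertical below 0.1 rad and value of joint guard above 0.3 rad), for 0.3 s.
4. the guard is pressed fully shut (value of joint guard below 0.03 rad), for 0.3 s.
At the end, for the whole second after the job is handed in: Every scrap lies inside the pan; every blank lies on the bed, its end within 3.5 mm of the end stop and square to it within 0.05 rad; the sweeper stands upright on its mat (its middle within 60 mm lengthwise and 30 mm crosswise of the mat's middle); the guard is shut to within 0.03 rad; all at rest (all of step 2 and y of blank0 in the frame of fixture between 0.0215 and 0.029 m and x of blank0 in the frame of fixture between -0.113 and 0.113 m and z of blank0 in the frame of fixture between 0.05 and 0.064 m and angle between the x axis of each of blank0, blank1, blank2, blank3 and the y axis of fixture, either way round below 0.05 rad and y of blank1 in the frame of fixture between 0.0215 and 0.029 m and x of blank1 in the frame of fixture between -0.113 and 0.113 m and z of blank1 in the frame of fixture between 0.05 and 0.064 m and y of blank2 in the frame of fixture between 0.0215 and 0.029 m and x of blank2 in the frame of fixture between -0.113 and 0.113 m and z of blank2 in the frame of fixture between 0.05 and 0.064 m and y of blank3 in the frame of fixture between 0.0215 and 0.029 m and x of blank3 in the frame of fixture between -0.113 and 0.113 m and z of blank3 in the frame of fixture between 0.05 and 0.064 m and x of sweeper in the frame of mat between -0.06 and 0.06 m and y of sweeper in the frame of mat between -0.03 and 0.03 m and z of sweeper in the frame of mat below 0.012 m and angle between sweeper's own z axis and vertical below 0.1 rad and value of joint guard below 0.03 rad and linear speed of each of scrap0, scrap1, scrap2, scrap3, scrap4, blank0, blank1, blank2, blank3, sweeper below 0.02 m/s); the robot touches nothing.
It fails at once if the coolant bottle is moved by more than 3 cm (distance of coolant from where it was at the start of the episode above 0.03 m).
It fails at once if the grinding wheel is moved by more than 3 cm (distance of wheel from where it was at the start of the episode above 0.03 m).
It fails at once if the gauge box is moved by more than 3 cm (distance of gauge_box from where it was at the start of the episode above 0.03 m).
Of scrap0, scrap1, scrap2, scrap3, scrap4 only 3 to 5 are there at a start; the rules pass over those that are not, and their reading is None.
Of blank0, blank1, blank2, blank3 only 3 to 4 are there at a start; the rules pass over those that are not, and their reading is None.
At some moment in a run one of scrap0, scrap1, scrap2, scrap3, scrap4 may be knocked a few centimetres aside while the robot is not near it.
Once in a run the grip may slacken for a moment while it holds something.
It also fails if it takes over 210 s, if anything falls off the work surface, if the arm or the gripper's body presses on something with over 40 N, if the wrist force passes 120 N, or if a joint passes its speed limit or range.

## Working session

There is one attempt and no reset: what is moved stays moved. The work goes in short steps, Python scripts to look and compute and a tool call to move; the robot and the scene stay as the last step left them, time stands still between calls to the robot, and variables do not carry over. Pictures are saved under pics/ and viewed, at most 14 in all, crops included, and the job is handed in when it is done.

Besides the shell and the picture viewer there is one more tool, called after "Request:" as name(argument=value, ...) on one line, values as JSON. jog_arm: Moves the arm, as the interface text tells. Shifts and turns lie within -1 to 1; 1 stands for 25 mm of shift or 180 degrees of turn. Its arguments: {"type":"object","properties":{"rows":{"type":"array","items":{"type":"array"}},"squeeze":{"type":"number"}},"required":["rows"]}

```bash
ls; mkdir -p pics; cat > h.py <<'E'
import numpy as np, cv2
from scipy.spatial.transform import Rotation as R
from rig import manip, camera, camera_params, order, models
def ray(n,px,P=None):
    P=P or camera_params(n); K=np.array(P["mtx"]); o=np.array(P["orientation"])
    Rm=R.from_quat(o).as_matrix() if o.shape==(4,) else o
    d=np.linalg.inv(K)@[px[0],px[1],1]; d=Rm@[d[0],-d[1],-d[2]]
    return np.array(P["eye"]),d
def at(n,px,z,P=None):
    e,d=ray(n,px,P); return e+d*(z-e[2])/d[2]
def proj(n,p,P=None):
    P=P or camera_params(n); o=np.array(P["orientation"]); Rm=R.from_quat(o).as_matrix() if o.shape==(4,) else o
    q=Rm.T@(np.array(p)-P["eye"]); q=np.array(P["mtx"])@[q[0],-q[1],-q[2]]; return q[:2]/q[2]
def save(n,f,s=1.5):
    im=camera(n); cv2.imwrite(f"pics/{f}.png",cv2.resize(im[...,::-1],None,fx=s,fy=s)); return im
E
python3 - <<'E'
from h import *
np.set_printoptions(precision=1,suppress=True)
a=save("top","top0"); b=save("scene","sc0")
print(manip.grip_depth); 
for c in ("top","scene"): 
    P=camera_params(c); print(c,P)
for t in ["fixture","stop","latch","pan","guard_hinge","guard_edge","sweeper","mat","blank0","scrap0","coolant","wheel","gauge_box"]:
    for c in ("top","scene"):
        print(t,c,[(np.round(d["at"]),round(d["conf"],2)) for d in models.pinpoint(c,t)])
E
```

```text
pics
18.700000000000003
top {'mtx': array([[348.2,   0. , 253.7],
       [  0. , 348.2, 187.6],
       [  0. ,   0. ,   1. ]]), 'eye': array([ 410.4,  -31.9, 1161.6]), 'orientation': array([ 0. , -0. , -0.7,  0.7])}
scene {'mtx': array([[355.8,   0. , 259.6],
       [  0. , 355.8, 187.9],
       [  0. ,   0. ,   1. ]]), 'eye': array([1161.2,  377.6,  843.6]), 'orientation': array([0.2, 0.4, 0.8, 0.4])}
fixture top [(array([200., 183.]), 0.98), (array([215., 176.]), 0.3)]
fixture scene [(array([306., 244.]), 0.56)]
stop top [(array([169., 184.]), 0.63), (array([115., 144.]), 0.19)]
stop scene [(array([334., 245.]), 0.88)]
latch top [(array([218., 230.]), 0.74)]
latch scene []
pan top [(array([244., 179.]), 0.82), (array([349., 204.]), 0.19)]
pan scene [(array([264., 227.]), 0.56)]
guard_hinge top [(array([161., 182.]), 0.58)]
guard_hinge scene [(array([345., 234.]), 0.74)]
guard_edge top [(array([124., 180.]), 0.89)]
guard_edge scene [(array([377., 188.]), 0.74)]
sweeper top [(array([321., 285.]), 0.89), (array([288., 188.]), 0.86), (array([392., 160.]), 0.81)]
sweeper scene [(array([
[... 257 characters left out ...]
ank0 scene [(array([192., 174.]), 0.83), (array([206., 167.]), 0.81), (array([175., 199.]), 0.74), (array([184., 191.]), 0.65), (array([391., 325.]), 0.58)]
scrap0 top [(array([215., 204.]), 0.7), (array([293., 191.]), 0.69), (array([213., 177.]), 0.64), (array([211., 156.]), 0.51)]
scrap0 scene [(array([299., 210.]), 0.72), (array([280., 241.]), 0.64)]
coolant top [(array([116., 143.]), 0.64)]
coolant scene [(array([394., 324.]), 0.91), (array([334., 242.]), 0.33)]
wheel top [(array([241., 108.]), 0.87)]
wheel scene [(array([214., 292.]), 0.83)]
gauge_box top [(array([312., 123.]), 0.67), (array([347., 205.]), 0.36), (array([335., 180.]), 0.22)]
gauge_box scene [(array([164., 242.]), 0.89)]
```

View pics/top0.png

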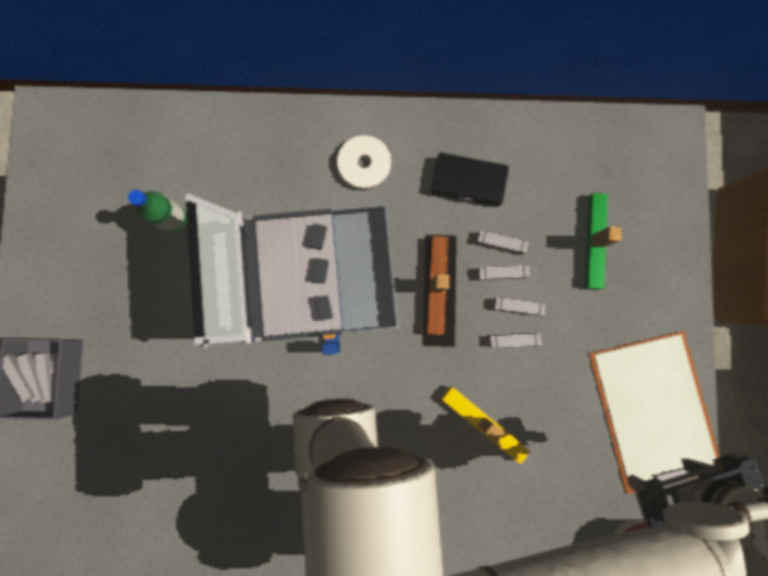

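View pics/sc0.png

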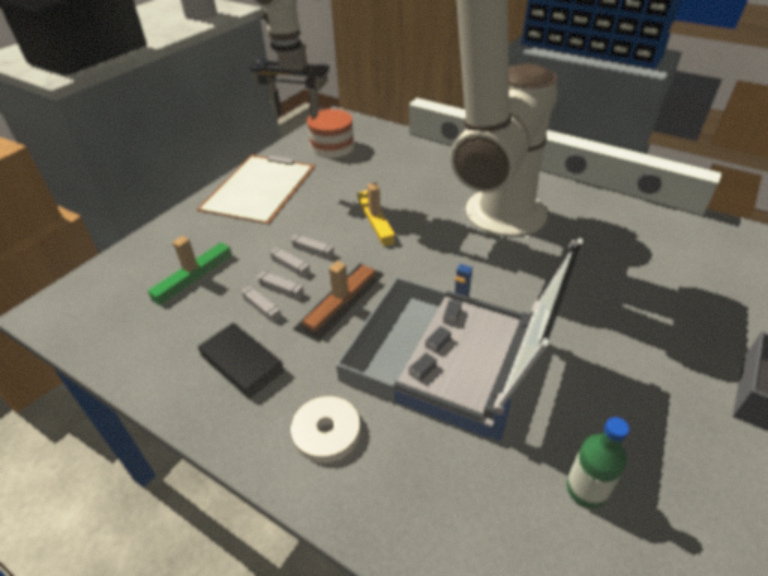

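The top view (1.5x pixels) shows the wooden sweeper on the black mat at (440,290). Its look-alikes are a green one at (598,240) and a yellow one at (487,425). There are three scraps on the bed at (316,237), (318,270) and (320,308), and four blanks at (502,242), (504,272), (520,307) and (516,341). The bars in the bin at (28,375) are decoys, and the bottle stands behind the guard at (150,205).

```bash
python3 - <<'E'
from h import *
np.set_printoptions(precision=1,suppress=True)
a=camera("top")
def tr(t,z,n=1):
    for d in models.trace("top",t)[:n]:
        m=d["region"].astype(np.uint8); c=max(cv2.findContours(m,0,1)[0],key=cv2.contourArea)
        pts=np.array([at("top",p[0],z)[:2] for p in c],np.float32)
        r=cv2.minAreaRect(pts); b=cv2.boxPoints(r); e=b[1]-b[0]; f=b[2]-b[1]; L=e if np.hypot(*e)>np.hypot(*f) else f
        print(t,round(d["conf"],2),"c",np.array(r[0]),"size",np.array(r[1]),"long dir deg",np.degrees(np.arctan2(L[1],L[0]))%180)
tr("mat",4);tr("sweeper",30,3);tr("blank0",26,6);tr("scrap0",67,5);tr("pan",50);tr("fixture",45);tr("wheel",25);tr("gauge_box",35);tr("coolant",100)
for t,z in [("stop",45),("fixture",0),("latch",105),("pan",6),("guard_hinge",92),("coolant",0)]:
    d=models.pinpoint("top",t); print(t,d[0]["conf"],at("top",d[0]["at"],z) if d else None)
    d=models.pinpoint("scene",t); print("   sc",at("scene",d[0]["at"],z) if d else None)
s=manip.get_obs(); print(s["position"],R.from_quat(s["ee_rot"]).as_matrix(),s["grip_width"])
P=camera_params("wrist"); print(P)
E
```

```text
mat 0.65 c [792.9  -5.4] size [122.1 120.3] long dir deg 47.077244
sweeper 0.69 c [ 513.2 -174.4] size [ 41.2 211. ] long dir deg 177.62772
blank0 0.68 c [ 545.2 -317.5] size [ 28.1 113.1] long dir deg 93.88163
blank0 0.66 c [529.5 149.5] size [476.5 332.2] long dir deg 88.366585
blank0 0.52 c [ 473.8 -350.8] size [113.2  33.3] long dir deg 86.150055
blank0 0.52 c [ 611.4 -314.7] size [114.4  35.7] long dir deg 80.0231
blank0 0.51 c [ 397.5 -340.8] size [ 25.8 111.1] long dir deg 94.23167
scrap0 0.66 c [535.9  80.1] size [29.9 51.2] long dir deg 173.92165
scrap0 0.48 c [458.8  69.9] size [53.4 31.9] long dir deg 15.3727045
scrap0 0.43 c [610.   88.3] size [33.2 56.1] long dir deg 168.1671
pan 0.85 c [527.3 147.2] size [468.8 325.6] long dir deg 88.437614
fixture 0.79 c [526.1 148.1] size [471.7 329.7] long dir deg 88.38236
wheel 0.69 c [785.   -5.1] size [123.8 114. ] long dir deg 1.5776078
gauge_box 0.61 c [ 749.4 -240.9] size [161.3  97.6] long dir deg 80.45576
coolant 0.86 c [650.7 413.4] size [128.4  63.2] long dir deg 64.84492
stop 0.65 [522.2 213.7  45. ]
   sc [531.4 212.   45. ]
fixture 0.6 [524.6 131.1   0. ]
   sc [533.6 131.1   0. ]
latch 0.68 [ 538.  -298.1  105. ]
   sc None
pan 0.65 [541.2  -8.6   6. ]
   sc [546.7  -8.9   6. ]
guard_hinge 0.63 [521.9 238.1  92. ]
   sc [516.1 230.5  92. ]
coolant 0.86 [666.9 423.9   0. ]
   sc [644.5 424.6   0. ]
[ 172.5 -548.5  214.6] [[ 1.   0.3 -0. ]
 [ 0.3 -1.   0. ]
 [-0.  -0.  -1. ]] 0.9968280341209754
{'mtx': array([[336.1,   0. , 259.2],
       [  0. , 336.1, 188.4],
       [  0. ,   0. ,   1. ]]), 'eye': array([ 240.4, -527.1,  385. ]), 'orientation': array([-0.1,  0.1, -0.6,  0.8])}
```

Request:
jog_arm(rows=[[1,[0.9,1,0.13],-0.02],[1,[0.9,1,0.13],-0.02],[1,[0.9,1,0.13],-0.02],[1,[0.9,1,0.13],-0.02],[1,[0.9,1,0.13],-0.02],[1,[0.9,1,0.13],0],[1,[0.9,1,0.13],0],[1,[0.9,1,0.13],0]], squeeze=40)

```text
clock: 3.17
position: [353.4, -347.2, 240.9]
ee_rot: [1.0, -0.005, 0.0, 0.0]
force: [0.6, 0.1, 0.1]
grip_width: 0.998
finger_force: 0.0
```

Request:
jog_arm(rows=[[1,[0.9,1,0.13],0],[1,[0.9,1,0.13],0],[1,[0.9,1,0.13],0],[1,[0.9,1,0.13],0],[1,[0.9,1,0.13],0],[1,[0.9,1,0.13],0],[1,[0.9,1,0.13],0],[1,[0,0,0],0]])

```text
clock: 3.83
position: [513.0, -169.5, 264.1]
ee_rot: [1.0, -0.002, 0.001, -0.001]
force: [0.3, -0.6, 0.7]
grip_width: 0.999
finger_force: 0.0
```

```bash
cat >> h.py <<'E'
np.set_printoptions(precision=1,suppress=True)
def pose():
    s=manip.get_obs(); r=R.from_quat(s["ee_rot"]).as_matrix(); print("t",round(s["clock"],2),"tcp",s["position"],"yaw",round(np.degrees(np.arctan2(r[1,0],r[0,0])),2),"grip",round(s["grip_width"],3),"F",s["force"]); return s
def tr(t,z,n=1,cam="wrist",P=None):
    out=[]
    for d in models.trace(cam,t)[:n]:
        c=max(cv2.findContours(d["region"].astype(np.uint8),0,1)[0],key=cv2.contourArea)
        pts=np.array([at(cam,p[0],z,P)[:2] for p in c],np.float32)
        r=cv2.minAreaRect(pts); b=cv2.boxPoints(r); e=b[1]-b[0]; f=b[2]-b[1]; L=e if np.hypot(*e)>np.hypot(*f) else f
        print(t,round(d["conf"],2),"c",np.array(r[0]),"size",np.array(r[1]),"dir",round(np.degrees(np.arctan2(L[1],L[0]))%180,1),"px",d["at"]); out.append(d)
    return out
E
python3 - <<'E'
from h import *
pose(); save("wrist","w0")
tr("sweeper",34,3); tr("blank0",26,4); tr("mat",4)
for t,z in [("mat",0),("sweeper",4)]:
    print(t,[(d["conf"],at("wrist",d["at"],z)) for d in models.pinpoint("wrist",t)])
E
```

```text
t 3.83 tcp [ 513.  -169.5  264.1] yaw -0.23 grip 0.999 F [ 0.3 -0.6  0.7]
sweeper 0.72 c [ 511.  -177.5] size [ 35.6 212.9] dir 177.6 px [262.2, 148.6]
sweeper 0.57 c [ 219.1 -279.5] size [162.   54.8] dir 51.7 px [333.7, 358.3]
blank0 0.98 c [ 541.9 -323.8] size [ 27.9 112.2] dir 94.1 px [383.1, 129.8]
blank0 0.84 c [ 399.  -368.3] size [35.1 71.8] dir 93.2 px [415.0, 237.3]
blank0 0.72 c [ 469.7 -356.5] size [117.4  31.6] dir 82.1 px [405.4, 190.0]
blank0 0.59 c [ 608.4 -320. ] size [113.1  29.8] dir 78.3 px [385.0, 70.1]
mat 0.56 c [ 499.8 -188. ] size [ 70.1 251.2] dir 179.4 px [284.8, 152.7]
mat [(0.61, array([ 501.5, -187.9,    0. ]))]
sweeper [(0.62, array([ 510.5, -180.7,    4. ])), (0.61, array([ 217.8, -281.5,    4. ]))]
```

View pics/w0.png

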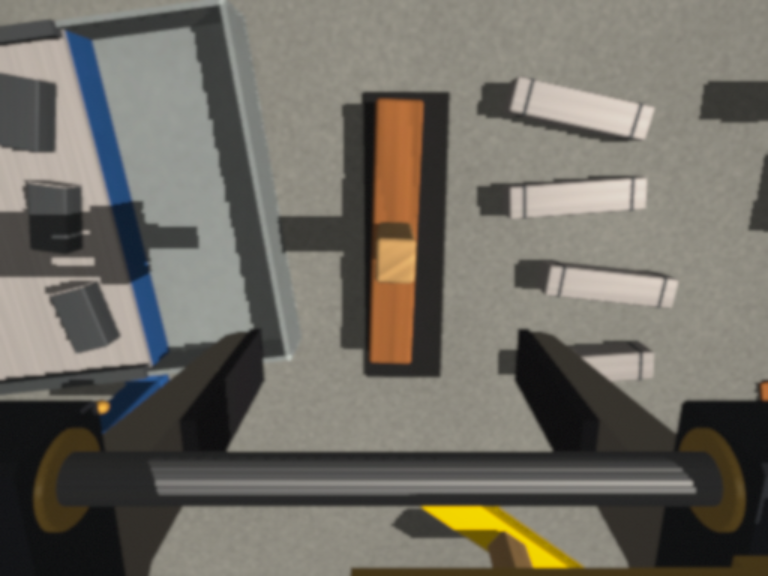

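The wrist view shows the brown wooden sweeper standing on the black mat, with its handle top at about (396,261). The pan and bed front edge are at left, the four blanks at right, and the yellow look-alike at bottom. My choice of sweeper is confirmed.

```bash
python3 - <<'E'
from h import *
P=camera_params("wrist")
q=lambda x,y,z: at("wrist",(x/1.5,y/1.5),z,P)
print("handle",q(396,261,114), q(396,240,114), q(396,282,114))
print("bed edge",q(68,35,45),q(155,365,45)); print("pan wall",q(222,3,50),q(292,357,50))
a,b=q(68,35,45),q(155,365,45); print(np.degrees(np.arctan2(a[1]-b[1],a[0]-b[0])))
a,b=q(222,3,50),q(292,357,50); print(np.degrees(np.arctan2(a[1]-b[1],a[0]-b[0])))
print("blade",[q(x,y,34) for x,y in [(376,99),(424,99),(412,363),(370,363)]])
E
```

```text
handle [ 509.7 -179.5  114. ] [ 523.5 -179.6  114. ] [ 495.7 -179.4  114. ]
bed edge [660.1  49.7  45. ] [408.   21.3  45. ]
pan wall [678.  -62.3  50. ] [416.  -94.4  50. ]
6.422762319470265
6.988093662500243
blade [array([ 616.1, -166.5,   34. ]), array([ 615.7, -202.3,   34. ]), array([ 402.4, -193.5,   34. ]), array([ 402.8, -157.5,   34. ])]
```

Request:
jog_arm(rows=[[1,[-0.06,-0.2,-1],-0.006],[1,[-0.06,-0.2,-1],-0.006],[1,[0,0,-1],0],[1,[0,0,-1],0],[1,[0,0,-1],0],[1,[0,0,-1],0],[1,[0,0,-0.8],0],[1,[0,0,-0.8],0]])

```text
clock: 4.8
position: [506.0, -184.3, 72.0]
ee_rot: [1.0, -0.025, -0.0, -0.0]
force: [0.3, -0.1, -0.6]
grip_width: 0.998
finger_force: 0.0
```

Request:
jog_arm(rows=[[1,[0,0,-0.5],0],[1,[0,0,-0.25],0],[-1,[0,0,0],0],[-1,[0,0,0],0],[-1,[0,0,0],0],[-1,[0,0,0],0],[-1,[0,0,0],0],[-1,[0,0,0],0]], squeeze=50)

```text
clock: 5.47
position: [507.5, -183.7, 55.3]
ee_rot: [1.0, -0.023, 0.001, 0.0]
force: [-0.4, 0.3, -1.0]
grip_width: 0.585
finger_force: 0.0
```

```bash
python3 - <<'E'
from h import *
pose()
E
```

```text
t 5.47 tcp [ 507.5 -183.7   55.3] yaw -2.69 grip 0.585 F [-0.4  0.3 -1. ]
```

Request:
jog_arm(rows=[[-1,[0.08,0.15,0],0],[-1,[0,0,0],0],[-1,[0,0,0],0],[-1,[0,0,0],0],[-1,[0,0,0],0],[-1,[0,0,0],0],[-1,[0,0,0],0],[-1,[0,0,0],0]])

```text
clock: 6.13
position: [509.0, -179.7, 54.5]
ee_rot: [1.0, -0.024, -0.0, -0.0]
force: [0.9, 1.2, -0.4]
grip_width: 0.278
finger_force: 50.0
```

Request:
jog_arm(rows=[[-1,[0,0,1],0],[-1,[0,0,1],0],[-1,[0,0,1],0],[-1,[0,0,0],0]])

```text
clock: 6.47
position: [511.9, -181.8, 134.5]
ee_rot: [1.0, -0.024, 0.004, 0.003]
force: [1.4, -1.5, -1.8]
grip_width: 0.281
finger_force: 50.0
```

```bash
python3 - <<'E'
from h import *
pose(); 
E
```

```text
t 6.47 tcp [ 511.9 -181.8  134.5] yaw -2.7 grip 0.281 F [ 1.4 -1.5 -1.8]
```

Request:
jog_arm(rows=[[-1,[0.04,1,0],0],[-1,[0.04,1,0],0.017],[-1,[0.04,1,0],0.017],[-1,[0.04,1,0],0.017],[-1,[0.04,1,0],0],[-1,[0.04,1,0],0],[-1,[0.04,1,0],0],[-1,[0.04,1,0],0]])

```text
clock: 7.13
position: [515.8, 21.5, 127.5]
ee_rot: [0.998, 0.056, -0.001, -0.0]
force: [0.1, 0.3, -2.5]
grip_width: 0.28
finger_force: 50.0
```

Request:
jog_arm(rows=[[-1,[0.04,1,0],0],[-1,[0.04,1,0],0],[-1,[0.04,1,0],0],[-1,[0.04,1,0],0],[-1,[0,0.72,0],0],[-1,[0,0,0],0],[-1,[0,0,0],0]])

```text
clock: 7.72
position: [520.0, 138.5, 127.8]
ee_rot: [0.998, 0.057, -0.001, 0.0]
force: [-0.1, 0.4, -2.5]
grip_width: 0.281
finger_force: 50.0
```

```bash
python3 - <<'E'
from h import *
pose(); save("wrist","w1"); a=save("scene","s1")
cv2.imwrite("pics/s1c.png",cv2.resize(a[120:300,180:420,::-1],None,fx=3,fy=3,interpolation=2))
E
```

```text
t 7.72 tcp [520.  138.5 127.8] yaw 6.59 grip 0.281 F [-0.1  0.4 -2.5]
```

View pics/w1.png

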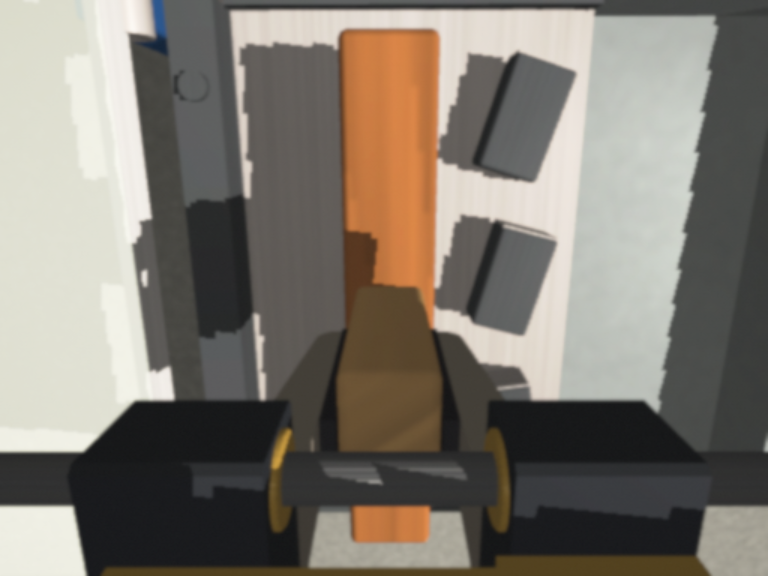

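View pics/s1c.png

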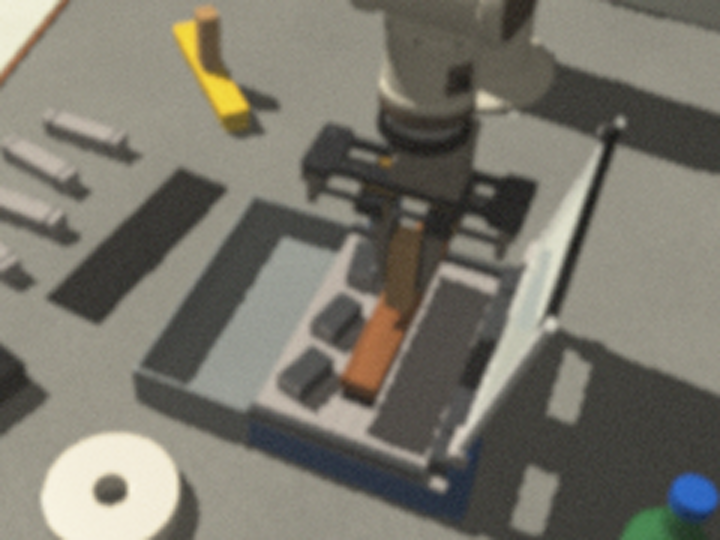

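The wrist view shows the blade over the bed, parallel to the stop line (228,10)-(262,400) and the front edge (592,10)-(558,400). Three scraps lie in front of it at (525,118), (512,277) and (500,380). The scene crop agrees, with the blade clear behind all the scraps.

```bash
python3 - <<'E'
from h import *
P=camera_params("wrist")
q=lambda x,y,z: at("wrist",(x/1.5,y/1.5),z,P)
for n,a,b in [("stop",(228,10),(262,400)),("front",(592,10),(558,400))]:
    A,B=q(*a,45),q(*b,45); print(n,A,B,np.degrees(np.arctan2(A[1]-B[1],A[0]-B[0])))
print("rail far top inner", q(228,10,45),q(592,14,45))
for b in [(390,30,110),(525,118,67),(512,277,67)]: print(q(*b))
print(tr("scrap0",67,4))
E
```

```text
stop [643.3 224.7  45. ] [448.9 200.   45. ] 7.239384186789139
front [661.9  60.1  45. ] [467.3  36.5  45. ] 6.914338495197999
rail far top inner [643.3 224.7  45. ] [660.3  59.7  45. ]
[630.  149.2 110. ]
[610.5  87.4  67. ]
[539.   80.4  67. ]
scrap0 0.91 c [538.3  81.1] size [32.8 52.4] dir 171.7 px [338.8, 183.8]
scrap0 0.6 c [610.9  88. ] size [32.  51.2] dir 169.7 px [349.7, 78.3]
scrap0 0.59 c [484.1  69.6] size [21.1 14.2] dir 37.5 px [342.6, 256.9]
[{'at': [338.8, 183.8], 'conf': 0.91, 'region': array([[False, False, False, ..., False, False, False],
       [False, False, False, ..., False, False, False],
       [False, False, False, ..., False, False, False],
       ...,
       [False, False, False, ..., False, False, False],
       [False, False, False, ..., False, False, False],
       [False, False, False, ..., False, False, False]], shape=(384, 512))}, {'at': [349.7, 78.3], 'conf': 0.6, 'region': array([[False, False, False, ..., False, False, False],
       [False, False, False, ..., False, False, False],
       [False, False, False, ..., False, False, False],
       ...,
       [False, False, False, ..., False, False, False],
       [False, False, False, ..., False, False, False],
       [False, False, False, ..., False, False, False]], shape=(384, 512))}, {'at': [342.6, 256.9], 'conf': 0.59, 'region': array([[False, False, False, ..., False, False, False],
       [False, False, False, ..., False, False, False],
       [False, False, False, ..., False, False, False],
       ...,
       [False, False, False, ..., False, False, False],
       [False, False, False, ..., False, False, False],
       [False, False, False, ..., False, False, False]], shape=(384, 512))}]
```

Request:
jog_arm(rows=[[-1,[0.12,0,-0.4],0.002],[-1,[0.12,0,-0.4],0],[-1,[0,0,-0.25],0],[-1,[0,0,-0.12],0],[-1,[0,0,0],0]])

```text
clock: 8.28
position: [525.9, 138.0, 98.6]
ee_rot: [0.998, 0.059, -0.002, -0.0]
force: [0.6, -0.0, -3.0]
grip_width: 0.28
finger_force: 50.0
```

Request:
jog_arm(rows=[[-1,[0.036,-0.3,0],0],[-1,[0.036,-0.3,0],0],[-1,[0.036,-0.3,0],0],[-1,[0.036,-0.3,0],0],[-1,[0.024,-0.2,0],0],[-1,[0.024,-0.2,0],0],[-1,[0.024,-0.2,0],0]])

```text
clock: 8.87
position: [532.7, 92.9, 100.7]
ee_rot: [0.998, 0.06, 0.0, -0.0]
force: [-0.3, 3.4, -1.1]
grip_width: 0.277
finger_force: 50.0
```

```bash
python3 - <<'E'
from h import *
pose(); a=camera("scene")
cv2.imwrite("pics/s2c.png",cv2.resize(a[120:300,180:420,::-1],None,fx=3,fy=3,interpolation=2))
E
```

```text
t 8.87 tcp [532.7  92.9 100.7] yaw 6.83 grip 0.277 F [-0.3  3.4 -1.1]
```

View pics/s2c.png

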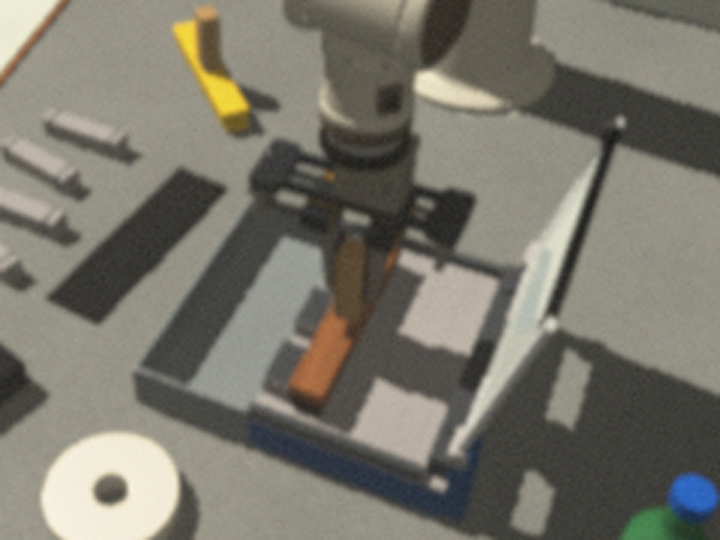

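The crop shows the blade pushing the scraps to the front edge, at about (290,330). I'll carry on with the sweep.

Request:
jog_arm(rows=[[-1,[0.024,-0.2,0],0],[-1,[0.024,-0.2,0],0],[-1,[0.024,-0.2,0],0],[-1,[0.024,-0.2,0],0],[-1,[0.024,-0.2,0],0],[-1,[0.024,-0.2,0],0],[-1,[0.024,-0.2,0],0],[-1,[0.024,-0.2,0],0]])

```text
clock: 9.58
position: [537.2, 52.5, 100.2]
ee_rot: [0.998, 0.06, -0.0, 0.0]
force: [0.4, -0.2, -2.6]
grip_width: 0.276
finger_force: 50.0
```

Request:
jog_arm(rows=[[-1,[0,-0.12,0],0],[-1,[0,0,0],0],[-1,[0,0,0],0],[-1,[0,0,0],0]])

```text
clock: 9.92
position: [537.2, 50.4, 100.3]
ee_rot: [0.998, 0.06, -0.0, -0.0]
force: [-0.0, 0.3, -2.6]
grip_width: 0.278
finger_force: 50.0
```

```bash
python3 - <<'E'
from h import *
pose(); a=camera("scene")
cv2.imwrite("pics/s3c.png",cv2.resize(a[120:300,180:420,::-1],None,fx=3,fy=3,interpolation=2))
E
```

```text
t 9.92 tcp [537.2  50.4 100.3] yaw 6.85 grip 0.278 F [-0.   0.3 -2.6]
```

View pics/s3c.png

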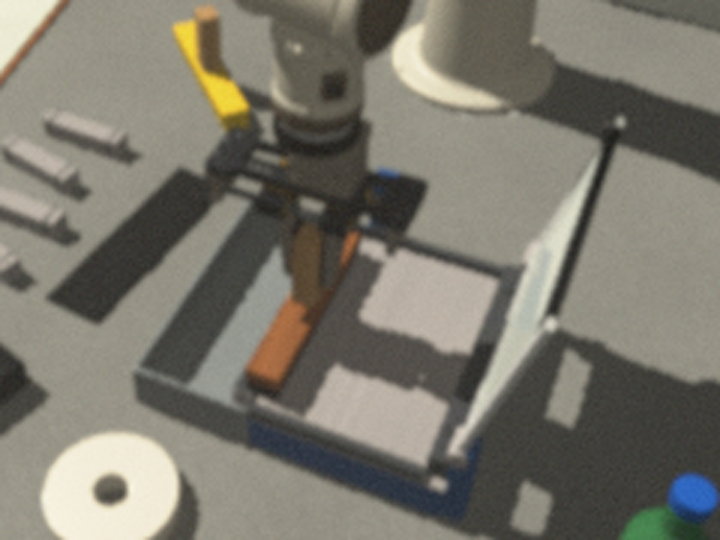

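Request:
jog_arm(rows=[[-1,[0,0,1],0],[-1,[0,0,1],0],[-1,[-0.2,-1,0],0],[-1,[-0.2,-1,0],-0.014],[-1,[-0.2,-1,0],-0.014],[-1,[-0.2,-1,0],-0.014],[-1,[-0.2,-1,0],0],[-1,[-0.2,-1,0],0]])

```text
clock: 10.63
position: [506.9, -100.5, 150.4]
ee_rot: [1.0, -0.006, 0.0, 0.0]
force: [-0.2, -0.3, -3.1]
grip_width: 0.283
finger_force: 50.0
```

Request:
jog_arm(rows=[[-1,[-0.16,-1,0],0],[-1,[0,-1,0],0],[-1,[0,-1,0],0],[-1,[0,-0.5,-0.6],0],[-1,[0,0,-1],0],[-1,[0,0,0],0],[-1,[0,0,0],0]])

```text
clock: 11.22
position: [501.9, -186.1, 109.0]
ee_rot: [1.0, -0.006, -0.002, -0.001]
force: [0.4, 0.9, -2.5]
grip_width: 0.282
finger_force: 50.0
```

```bash
python3 - <<'E'
from h import *
pose(); a=save("top","t4"); save("wrist","w4")
print("scrap"); tr("scrap0",28,5,"top"); print("mat"); tr("mat",4,1,"wrist"); tr("sweeper",90,1,"wrist"); 
im=cv2.imread("pics/t4.png")[200:380,160:480]; w=cv2.imread("pics/w4.png")
c=cv2.resize(im,None,fx=2,fy=2,interpolation=2)[:, :640]; w=cv2.resize(w,(320,240))
cv2.imwrite("pics/c4.png",np.vstack([c,np.hstack([w,np.zeros_like(w)])]))
E
```

```text
t 11.22 tcp [ 501.9 -186.1  109. ] yaw -0.71 grip 0.282 F [ 0.4  0.9 -2.5]
scrap
scrap0 0.54 c [547.3  29.8] size [46.2 22.9] dir 1.6 px [231.7, 175.2]
mat
mat 0.85 c [ 551.7 -155.6] size [ 14.9 158.7] dir 179.7 px [222.1, 117.3]
sweeper 0.87 c [ 532.3 -188.2] size [ 43.7 166.1] dir 179.3 px [260.6, 168.7]
```

View pics/c4.png

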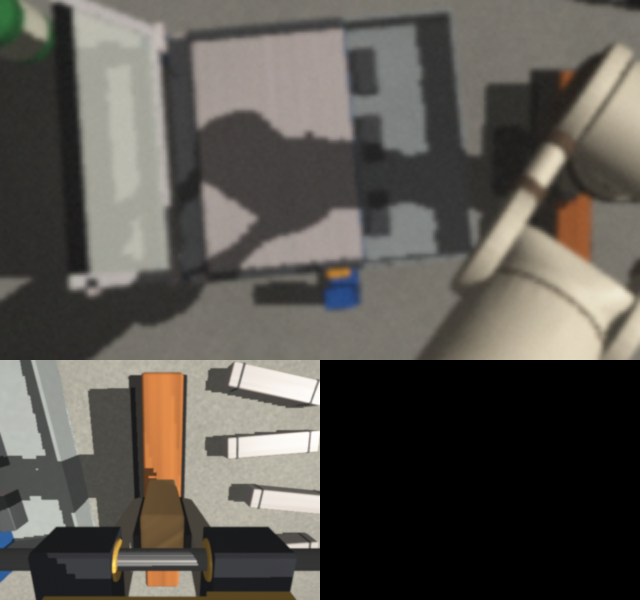

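The top crop shows the bed empty and all three scraps in the pan at (362,70), (370,138) and (376,212). The wrist view shows the sweeper hanging over the mat, so I'll set it down.

Request:
jog_arm(rows=[[-1,[0,-0.04,-0.6],0],[-1,[0,0,-0.6],0],[-1,[0,0,-0.4],0],[-1,[0,0,-0.25],0],[-1,[0,0,-0.12],0],[-1,[0,0,-0.08],0],[-1,[0,0,0],0],[-1,[0,0,0],0]])

```text
clock: 12.13
position: [503.7, -188.5, 59.7]
ee_rot: [1.0, -0.006, 0.0, 0.0]
force: [1.0, 0.3, -2.9]
grip_width: 0.28
finger_force: 50.0
```

Request:
jog_arm(rows=[[-1,[0,0,-0.08],0],[-1,[0,0,-0.08],0],[-1,[0,0,0],0],[-1,[0,0,0],0]])

```text
clock: 12.47
position: [503.2, -188.2, 55.0]
ee_rot: [1.0, -0.006, -0.0, -0.0]
force: [-0.2, -0.4, -3.2]
grip_width: 0.28
finger_force: 50.0
```

Request:
jog_arm(rows=[[-1,[0,0,-0.04],0],[-1,[0,0,0],0],[-1,[0,0,0],0]])

```text
clock: 12.72
position: [503.6, -188.5, 54.7]
ee_rot: [1.0, -0.006, 0.0, 0.0]
force: [-1.5, -0.3, 1.9]
grip_width: 0.28
finger_force: 50.0
```

Request:
jog_arm(rows=[[1,[0,0,0],0],[1,[0,0,0],0],[1,[0,0,0],0],[1,[0,0,0],0],[1,[0,0,1],0],[1,[0,0,1],0],[1,[0,0,1],0],[1,[0,0,1],0]])

```text
clock: 13.38
position: [503.1, -188.1, 155.1]
ee_rot: [1.0, -0.006, -0.0, -0.0]
force: [0.1, 0.1, 0.1]
grip_width: 0.84
finger_force: 0.0
```

Request:
jog_arm(rows=[[1,[0,-0.4,1],0.039],[1,[0,-0.4,1],0.039],[1,[0,-0.4,1],0.039],[1,[0,-0.4,1],0.039],[1,[0,-0.5,0.3],0.039],[1,[0,-0.5,0],0.039],[1,[0,-0.5,0],0.039],[1,[0,-0.5,0],0.039]])

```text
clock: 14.05
position: [503.3, -278.9, 261.9]
ee_rot: [0.884, 0.468, 0.0, 0.0]
force: [0.7, 0.1, -0.3]
grip_width: 1.003
finger_force: 0.0
```

Request:
jog_arm(rows=[[1,[0,-0.5,0],0.039],[1,[0,-0.5,0],0.039],[1,[0,-0.5,0],0.039],[1,[0,-0.5,0],0.039],[1,[0,-0.3,0],0.039],[1,[0,0,0],0],[1,[0,0,0],0]])

```text
clock: 14.63
position: [503.1, -335.8, 261.4]
ee_rot: [0.705, 0.709, 0.0, -0.0]
force: [0.2, -1.1, -0.6]
grip_width: 0.998
finger_force: 0.0
```

```bash
python3 - <<'E'
from h import *
s=pose(); print(s["joint_positions"]); save("wrist","w5")
tr("blank0",26,6); tr("sweeper",34,2)
E
```

```text
t 14.63 tcp [ 503.1 -335.8  261.4] yaw 90.31 grip 0.998 F [ 0.2 -1.1 -0.6]
[-0.8  0.2  1.4  0.   1.5 -0.8]
blank0 0.9 c [ 611.5 -316.9] size [109.2  31.4] dir 78.2 px [349.6, 142.3]
blank0 0.86 c [ 472.1 -354.3] size [111.9  27. ] dir 83.5 px [237.2, 174.0]
blank0 0.74 c [ 400.7 -344.1] size [ 32.2 111.4] dir 94.5 px [178.7, 162.6]
blank0 0.68 c [ 545.3 -320.3] size [ 28.4 110. ] dir 94.7 px [295.7, 147.8]
blank0 0.56 c [ 752.2 -242.1] size [164.6 107.9] dir 80.2 px [472.6, 81.5]
blank0 0.4 c [ 505.2 -189.9] size [237.3  61.3] dir 0.4 px [254.3, 48.7]
sweeper 0.67 c [ 581.3 -510.2] size [ 36.7 135.4] dir 176.5 px [322.6, 293.4]
sweeper 0.64 c [ 508.6 -185.1] size [ 48.4 214.5] dir 179.6 px [265.9, 26.8]
```

View pics/w5.png

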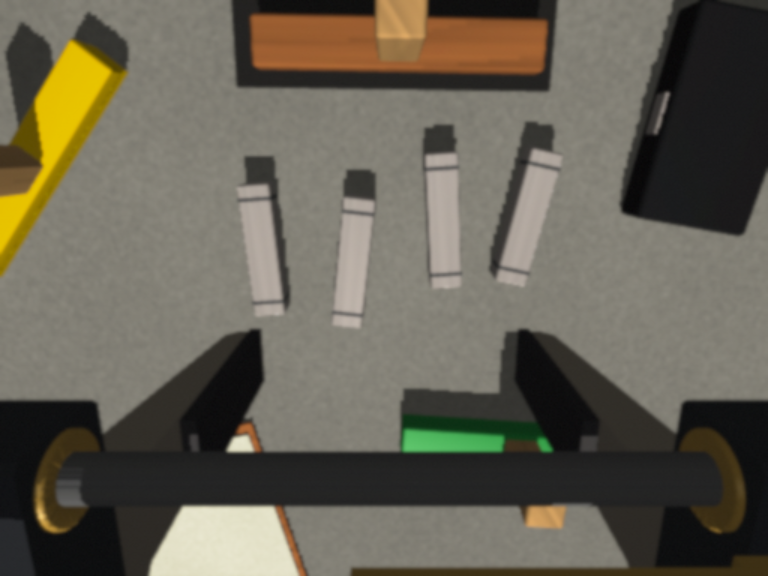

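The wrist view shows the four blanks with tops at about (261,250), (354,262), (443,221) and (529,217). The sweeper is standing on its mat at (400,45), with the gauge box at right and the decoys at the edges.

```bash
python3 - <<'E'
from h import *
P=camera_params("wrist"); pose()
q=lambda p: at("wrist",(p[0]/1.5,p[1]/1.5),26,P)[:2]
B=dict(A=[(238,186),(268,184),(255,316),(285,313)],B=[(345,198),(375,199),(333,326),(362,328)],C=[(425,155),(458,154),(432,288),(461,286)],D=[(532,150),(561,154),(497,279),(526,285)])
O=np.array([527.5,129.6]); t=np.radians(7); ux=np.array([np.cos(t),np.sin(t)]); uy=np.array([-ux[1],ux[0]])
for (n,c),sx in zip(B.items(),(-84,-28,28,84)):
    w=np.array([q(p) for p in c]); top=(w[0]+w[1])/2; bot=(w[2]+w[3])/2; a=top-bot; L=np.hypot(*a); a/=L; ctr=(top+bot)/2
    print(n,"ctr",ctr,"L",L,"W",np.hypot(*(w[0]-w[1])),"yaw",np.degrees(np.arctan2(a[1],a[0])),"grasp",ctr-18*a,"place",O+sx*ux+7*uy)
E
```

```text
t 14.78 tcp [ 503.3 -335.1  261.6] yaw 90.45 grip 0.998 F [ 0.  -0.2 -0.1]
A ctr [ 398.1 -346.1] L 108.27835490882597 W 23.9426598347403 yaw 94.10246663878817 grasp [ 399.4 -364. ] place [443.3 126.3]
B ctr [ 473.2 -356.4] L 109.37003795542847 W 23.94463512554477 yaw 84.00006986963068 grasp [ 471.3 -374.3] place [498.9 133.1]
C ctr [ 546.7 -321.1] L 107.52753594170227 W 25.752771115482915 yaw 94.20302019458781 grasp [ 548.1 -339.1] place [554.4 140. ]
D ctr [ 614.7 -317.5] L 106.88816298828104 W 23.0504537704229 yaw 79.26534718040214 grasp [ 611.3 -335.2] place [610.  146.8]
```

Request:
jog_arm(rows=[[-0.02,[0.9,-0.075,-0.6],0.0105],[-0.02,[0.9,-0.075,-0.6],0.0105],[-0.02,[0,0,-1],0],[-0.02,[0,0,-1],0],[-0.02,[0,0,-1],0],[-0.02,[0,0,-1],0],[-0.02,[0,0,-1],0],[-0.02,[0,0,-1],0]], squeeze=50)

```text
clock: 15.45
position: [548.4, -338.8, 80.7]
ee_rot: [0.68, 0.733, 0.0, 0.0]
force: [-0.7, 0.4, 0.2]
grip_width: 0.495
finger_force: 0.0
```

Request:
jog_arm(rows=[[-0.02,[0,0,-1],0],[-0.02,[0,0,-0.7],0],[-0.02,[0,0,-0.3],0],[-0.02,[0,0,0],0]])

```text
clock: 15.78
position: [547.1, -337.9, 29.5]
ee_rot: [0.68, 0.733, 0.0, -0.002]
force: [0.1, 0.2, -0.3]
grip_width: 0.488
finger_force: 0.0
```

```bash
python3 - <<'E'
from h import *
pose()
E
```

```text
t 15.78 tcp [ 547.1 -337.9   29.5] yaw 94.29 grip 0.488 F [ 0.1  0.2 -0.3]
```

Request:
jog_arm(rows=[[-0.02,[0,0,-0.6],0],[-0.02,[0,0,-0.36],0],[-0.02,[0,0,0],0],[-1,[0,0,0],0],[-1,[0,0,0],0],[-1,[0,0,0],0],[-1,[0,0,0],0],[-1,[0,0,0],0]])

```text
clock: 16.45
position: [548.7, -340.0, 8.5]
ee_rot: [0.68, 0.733, -0.0, 0.001]
force: [-0.3, -0.9, 1.5]
grip_width: 0.279
finger_force: 50.0
```

Request:
jog_arm(rows=[[-1,[0,0,1],0],[-1,[0,0,1],0],[-1,[0,0,1],0],[-1,[0,0,1],0],[-1,[0,0.5,1],0],[-1,[0,1,0.6],0],[-1,[0,1,0],0],[-1,[0,1,0],0]])

```text
clock: 17.12
position: [548.5, -251.5, 148.7]
ee_rot: [0.68, 0.733, 0.0, 0.001]
force: [0.0, 0.3, -4.1]
grip_width: 0.277
finger_force: 50.0
```

Request:
jog_arm(rows=[[-1,[0.03,1,0],0],[-1,[0.03,1,0],0],[-1,[0.03,1,0],0],[-1,[0.03,1,0],0],[-1,[0.03,1,0],0],[-1,[0.03,1,0],0],[-1,[0.03,1,0],0.0075],[-1,[0.03,1,0],0.0075]])

```text
clock: 17.78
position: [553.4, -50.6, 146.9]
ee_rot: [0.662, 0.749, -0.0, -0.001]
force: [0.5, 0.4, -3.0]
grip_width: 0.281
finger_force: 50.0
```

Request:
jog_arm(rows=[[-1,[0.03,1,0],0],[-1,[0.03,1,0],0],[-1,[0.03,1,0],0],[-1,[0,1,0],0],[-1,[0,1,-0.4],0],[-1,[0,1,-1],0],[-1,[0,0.86,-1],0],[-1,[0,0,-0.8],0]])

```text
clock: 18.45
position: [554.6, 123.2, 65.3]
ee_rot: [0.661, 0.75, -0.0, -0.002]
force: [-0.6, -0.1, -3.7]
grip_width: 0.278
finger_force: 50.0
```

Request:
jog_arm(rows=[[-1,[0,0,-0.2],0],[-1,[0,0,0],0],[-1,[0,0,0],0],[-1,[0,0,0],0]])

```text
clock: 18.78
position: [557.9, 118.8, 64.3]
ee_rot: [0.663, 0.749, 0.001, 0.001]
force: [-0.0, 0.6, -2.7]
grip_width: 0.279
finger_force: 50.0
```

```bash
python3 - <<'E'
from h import *
pose(); save("wrist","w6")
E
```

```text
t 18.78 tcp [557.9 118.8  64.3] yaw 96.96 grip 0.279 F [-0.   0.6 -2.7]
```

View pics/w6.png

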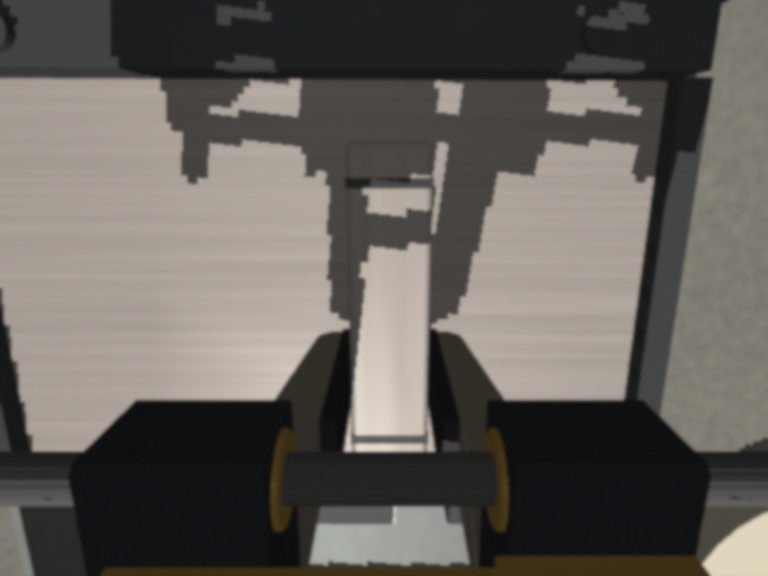

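The wrist view shows the blank held over the bed, with its front end at row 145 and the stop line level at row 77. The right rail corner is at about (667,79), so the blank is square.

```bash
python3 - <<'E'
from h import *
P=camera_params("wrist")
q=lambda x,y,z: at("wrist",(x/1.5,y/1.5),z,P)
O=np.array([527.5,129.6]); t=np.radians(7); ux=np.array([np.cos(t),np.sin(t)]); uy=np.array([-ux[1],ux[0]])
f=lambda p:(np.dot(p[:2]-O,ux),np.dot(p[:2]-O,uy))
print("corner fix",f(q(667,79,45)),"stopL",f(q(130,75,45)),"rail low",f(q(628,400,45)))
print("blank end",f(q(347,146,82)),f(q(433,144,82)),"tcp",f(np.array([557.9,118.8])))
E
```

```text
corner fix (np.float64(126.07161344900018), np.float64(81.22040185066659)) stopL (np.float64(-62.744841819608844), np.float64(82.60493014283804)) rail low (np.float64(127.51452625580468), np.float64(-43.64046850951444))
blank end (np.float64(15.666826618739512), np.float64(58.374205550949014)) (np.float64(40.827366845367344), np.float64(58.92009585721688)) tcp (np.float64(28.857214101120572), np.float64(-14.424326477242754))
```

Request:
jog_arm(rows=[[-1,[0,0,-0.25],0.001],[-1,[0,0,-0.15],0],[-1,[0,0,0],0],[-1,[0,0,0],0]])

```text
clock: 19.17
position: [557.3, 119.2, 53.4]
ee_rot: [0.661, 0.75, 0.0, 0.001]
force: [0.9, -1.5, 1.4]
grip_width: 0.278
finger_force: 50.0
```

Request:
jog_arm(rows=[[-1,[0,0,-0.06],0],[-1,[0,0,0],0],[-1,[0,0,0],0]])

```text
clock: 19.42
position: [557.3, 119.1, 53.3]
ee_rot: [0.661, 0.75, 0.0, 0.001]
force: [-5.3, -2.2, 12.7]
grip_width: 0.276
finger_force: 50.0
```

Request:
jog_arm(rows=[[-1,[0,0,-0.04],0],[-1,[0,0,0],0],[-1,[0,0,0],0]])

```text
clock: 19.67
position: [557.4, 119.1, 53.3]
ee_rot: [0.661, 0.75, 0.0, 0.001]
force: [-7.9, -2.6, 18.0]
grip_width: 0.282
finger_force: 50.0
```

Request:
jog_arm(rows=[[-1,[0,0,0.08],0],[-1,[-0.025,0.2,0],0],[-1,[-0.025,0.2,0],0],[-1,[-0.025,0.2,0],0],[-1,[-0.02,0.15,0],0],[-1,[0,0.04,0],0],[-1,[0,0.04,0],0],[-1,[0,0,0],0]])

```text
clock: 20.33
position: [555.6, 140.0, 53.3]
ee_rot: [0.661, 0.75, 0.0, 0.002]
force: [0.1, -5.6, 6.9]
grip_width: 0.279
finger_force: 50.0
```

Request:
jog_arm(rows=[[-1,[0,0.04,0],0],[-1,[0,0.04,0],0],[-1,[0,0,0],0]])

```text
clock: 20.58
position: [555.6, 140.0, 53.3]
ee_rot: [0.661, 0.75, -0.001, 0.003]
force: [-1.0, -10.8, 7.5]
grip_width: 0.284
finger_force: 50.0
```

Request:
jog_arm(rows=[[-0.217,[0,0,0],0],[-0.217,[0,0,0],0],[-0.217,[0,0,0],0],[-0.217,[0,0,1],0],[-0.217,[0,0,1],0],[-0.02,[0,0,1],0],[-0.02,[0,0,1],0],[-0.02,[0,-1,0],0]])

```text
clock: 21.25
position: [557.1, 120.6, 157.7]
ee_rot: [0.66, 0.751, 0.004, 0.003]
force: [1.2, -0.5, -0.2]
grip_width: 0.491
finger_force: 0.0
```

Request:
jog_arm(rows=[[-0.02,[0.14,-1,0],-0.0125],[-0.02,[0.14,-1,0],-0.0125],[-0.02,[0.14,-1,0],-0.0125],[-0.02,[0.14,-1,0],-0.0125],[-0.02,[0.14,-1,0],-0.0125],[-0.02,[0.14,-1,0],-0.0125],[-0.02,[0.14,-1,0],-0.0125],[-0.02,[0.14,-1,0],-0.0125]])

```text
clock: 21.92
position: [582.0, -83.2, 151.6]
ee_rot: [0.771, 0.637, 0.0, -0.001]
force: [0.2, 1.0, 0.8]
grip_width: 0.491
finger_force: 0.0
```

Request:
jog_arm(rows=[[-0.02,[0.14,-1,0],0],[-0.02,[0.14,-1,0],0],[-0.02,[0.14,-1,0],0],[-0.02,[0.14,-1,0],0],[-0.02,[0.14,-1,0],0],[-0.02,[0.14,-1,0],0],[-0.02,[0.14,-1,0],0],[-0.02,[0.14,-1,0],0]])

```text
clock: 22.58
position: [610.2, -283.1, 151.4]
ee_rot: [0.77, 0.638, 0.0, -0.001]
force: [-0.3, -0.5, -0.4]
grip_width: 0.489
finger_force: 0.0
```

Request:
jog_arm(rows=[[-0.02,[0,-1,0],0],[-0.02,[0,-1,-0.4],0],[-0.02,[0,-0.1,-1],0],[-0.02,[0,0,-1],0],[-0.02,[0,0,-1],0],[-0.02,[0,0,-0.5],0],[-0.02,[0,0,-0.3],0],[-0.02,[0,0,0],0]])

```text
clock: 23.25
position: [609.3, -334.0, 45.1]
ee_rot: [0.77, 0.638, -0.0, -0.002]
force: [-0.4, -0.6, 0.9]
grip_width: 0.492
finger_force: 0.0
```

```bash
python3 - <<'E'
from h import *
pose(); camera("wrist"); tr("blank0",26,3); camera("top"); tr("scrap0",28,5,"top"); print("bed blank"); tr("blank0",71,4,"top")
E
```

```text
t 23.25 tcp [ 609.3 -334.    45.1] yaw 79.22 grip 0.492 F [-0.4 -0.6  0.9]
blank0 0.76 c [ 483.  -323.7] size [50.8 41. ] dir 84.4 px [51.2, 236.7]
blank0 0.75 c [ 616.1 -320.5] size [112.1  27.1] dir 78.5 px [263.9, 184.9]
scrap0 0.61 c [545.7  29.8] size [49.5 22.9] dir 1.6 px [231.4, 176.0]
scrap0 0.56 c [462.4  19.2] size [46.  19.2] dir 11.0 px [231.8, 203.5]
scrap0 0.43 c [617.2  36.2] size [54.9 24. ] dir 6.4 px [228.0, 157.1]
scrap0 0.42 c [530.5 147.2] size [469.  329.4] dir 89.2 px [191.5, 183.2]
bed blank
blank0 0.63 c [551.  158.5] size [ 31.3 107.4] dir 97.2 px [187.2, 174.6]
blank0 0.54 c [ 400.6 -370.7] size [24.9 28.6] dir 91.3 px [354.4, 227.1]
```

Request:
jog_arm(rows=[[-0.02,[0.08,-0.1,-0.8],0],[-0.02,[0,0,-0.5],0],[-0.02,[0,0,-0.2],0],[-0.02,[0,0,0],0],[-1,[0,0,0],0],[-1,[0,0,0],0],[-1,[0,0,0],0],[-1,[0,0,0],0]])

```text
clock: 24.17
position: [612.4, -338.1, 10.6]
ee_rot: [0.77, 0.638, -0.0, 0.001]
force: [-0.4, -0.4, 2.3]
grip_width: 0.279
finger_force: 50.0
```

Request:
jog_arm(rows=[[-1,[0,0,0],0],[-1,[0,0,1],0],[-1,[0,0,1],0],[-1,[0,0,1],0],[-1,[0,0,1],0],[-1,[0,0.5,1],0],[-1,[0,1,0.6],0],[-1,[0,1,0],0]])

```text
clock: 24.83
position: [613.9, -276.5, 154.1]
ee_rot: [0.771, 0.637, 0.001, 0.004]
force: [0.6, 1.2, -3.5]
grip_width: 0.272
finger_force: 50.0
```

```bash
python3 - <<'E'
from h import *
pose()
E
```

```text
t 24.83 tcp [ 613.9 -276.5  154.1] yaw 79.11 grip 0.272 F [ 0.6  1.2 -3.5]
```

Request:
jog_arm(rows=[[-1,[0,1,0],0.0127],[-1,[0,1,0],0.0127],[-1,[0,1,0],0.0127],[-1,[0,1,0],0.0127],[-1,[0,1,0],0.0127],[-1,[0,1,0],0.0127],[-1,[0,1,0],0.0127],[-1,[0,1,0],0.0127]])

```text
clock: 25.5
position: [611.3, -73.8, 148.7]
ee_rot: [0.659, 0.752, -0.0, -0.001]
force: [0.7, 0.2, -3.7]
grip_width: 0.276
finger_force: 50.0
```

Request:
jog_arm(rows=[[-1,[0,1,0],0],[-1,[0,1,0],0],[-1,[0,1,0],0],[-1,[0,1,0],0],[-1,[0,1,0],0],[-1,[0,1,0],0],[-1,[0,1,-0.2],0],[-1,[0,1,-1],0]])

```text
clock: 26.17
position: [615.1, 126.2, 123.5]
ee_rot: [0.659, 0.752, 0.003, 0.003]
force: [2.0, 0.1, -2.8]
grip_width: 0.277
finger_force: 50.0
```

Request:
jog_arm(rows=[[-1,[0,0,-1],0],[-1,[0,0,-0.7],0],[-1,[0,0,-0.4],0],[-1,[0,0,-0.2],0],[-1,[0,0,0],0],[-1,[0,0,0],0],[-1,[0,0,0],0]])

```text
clock: 26.75
position: [613.4, 124.5, 63.8]
ee_rot: [0.66, 0.752, 0.001, 0.001]
force: [-0.5, 0.3, -3.4]
grip_width: 0.278
finger_force: 50.0
```

```bash
cat >> h.py <<'E'
O=np.array([527.5,129.6]); _t=np.radians(7.2); ux=np.array([np.cos(_t),np.sin(_t)]); uy=np.array([-ux[1],ux[0]])
f=lambda p:np.array((np.dot(np.array(p[:2])-O,ux),np.dot(np.array(p[:2])-O,uy)))
E
python3 - <<'E'
from h import *
s=pose(); print(f(s["position"]))
E
```

```text
t 26.75 tcp [613.4 124.5  63.8] yaw 97.46 grip 0.278 F [-0.5  0.3 -3.4]
[ 84.6 -15.8]
```

Request:
jog_arm(rows=[[-1,[0,0,-0.2],0],[-1,[0,0,-0.1],0],[-1,[0,0,0],0],[-1,[0,0,0],0]])

```text
clock: 27.08
position: [613.0, 124.6, 55.6]
ee_rot: [0.659, 0.752, 0.001, 0.001]
force: [0.5, -0.8, 2.0]
grip_width: 0.276
finger_force: 50.0
```

Request:
jog_arm(rows=[[-1,[0,0,-0.04],0],[-1,[0,0,0],0],[-1,[0,0,0],0]])

```text
clock: 27.33
position: [613.0, 124.6, 55.6]
ee_rot: [0.659, 0.752, 0.0, 0.001]
force: [-2.5, -0.5, 7.6]
grip_width: 0.279
finger_force: 50.0
```

Request:
jog_arm(rows=[[-1,[0,0,0.03],0],[-1,[-0.025,0.2,0],0],[-1,[-0.025,0.2,0],0],[-1,[-0.025,0.2,0],0],[-1,[-0.02,0.15,0],0],[-1,[0,0.05,0],0],[-1,[0,0.05,0],0],[-1,[0,0,0],0]])

```text
clock: 28.0
position: [610.9, 145.2, 55.6]
ee_rot: [0.659, 0.752, -0.0, 0.002]
force: [-0.4, -5.9, 6.7]
grip_width: 0.279
finger_force: 50.0
```

Request:
jog_arm(rows=[[-1,[0,0.04,0],0],[-1,[0,0.04,0],0],[-1,[0,0,0],0],[-1,[0,0,0],0]])

```text
clock: 28.33
position: [610.9, 145.2, 55.6]
ee_rot: [0.659, 0.752, -0.001, 0.002]
force: [-0.4, -12.5, 6.6]
grip_width: 0.28
finger_force: 50.0
```

Request:
jog_arm(rows=[[-0.217,[0,0,0],0],[-0.217,[0,0,0],0],[-0.217,[0,0,0],0],[-0.217,[0,0,1],0],[-0.217,[0,0,1],0],[-0.02,[0,0,1],0],[-0.02,[0,0,1],0],[-0.02,[0,-1,0],0]])

```text
clock: 29.0
position: [612.6, 127.1, 160.3]
ee_rot: [0.658, 0.753, 0.004, 0.003]
force: [1.3, -0.1, -0.6]
grip_width: 0.491
finger_force: 0.0
```

Request:
jog_arm(rows=[[-0.02,[-0.33,-1,0],-0.0094],[-0.02,[-0.33,-1,0],-0.0094],[-0.02,[-0.33,-1,0],-0.0094],[-0.02,[-0.33,-1,0],-0.0094],[-0.02,[-0.33,-1,0],-0.0094],[-0.02,[-0.33,-1,0],-0.0094],[-0.02,[-0.33,-1,0],-0.0094],[-0.02,[-0.33,-1,0],-0.0094]])

```text
clock: 29.67
position: [543.1, -77.2, 153.9]
ee_rot: [0.744, 0.669, 0.0, -0.0]
force: [0.5, -1.1, 0.5]
grip_width: 0.486
finger_force: 0.0
```

Request:
jog_arm(rows=[[-0.02,[-0.33,-1,0],0],[-0.02,[-0.33,-1,0],0],[-0.02,[-0.33,-1,0],0],[-0.02,[-0.33,-1,0],0],[-0.02,[-0.33,-1,0],0],[-0.02,[-0.33,-1,0],0],[-0.02,[-0.33,-1,0],0],[-0.02,[-0.33,-1,0],0]])

```text
clock: 30.33
position: [477.4, -277.3, 153.9]
ee_rot: [0.743, 0.669, 0.0, -0.0]
force: [0.2, 0.1, 0.1]
grip_width: 0.49
finger_force: 0.0
```

Request:
jog_arm(rows=[[-0.02,[-0.1,-1,0],0],[-0.02,[-0.1,-1,0],0],[-0.02,[-0.1,-1,-0.4],0],[-0.02,[0,-0.8,-1],0],[-0.02,[0,0,-1],0],[-0.02,[0,0,-1],0],[-0.02,[0,0,-0.8],0],[-0.02,[0,0,0],0]])

```text
clock: 31.0
position: [467.8, -368.3, 43.9]
ee_rot: [0.743, 0.669, 0.0, -0.005]
force: [-1.2, 0.1, -1.1]
grip_width: 0.485
finger_force: 0.0
```

```bash
python3 - <<'E'
from h import *
pose(); camera("wrist"); tr("blank0",26,3); camera("top"); tr("scrap0",28,5,"top"); print("bed blank"); tr("blank0",71,4,"top")
E
```

```text
t 31.0 tcp [ 467.8 -368.3   43.9] yaw 83.96 grip 0.485 F [-1.2  0.1 -1.1]
blank0 0.88 c [ 401.  -343.9] size [ 35.3 100.9] dir 93.9 px [139.0, 176.4]
scrap0 0.59 c [462.3  18.6] size [46.4 21.9] dir 7.9 px [232.9, 202.5]
scrap0 0.55 c [618.5  38.4] size [50.1 23.1] dir 1.6 px [230.0, 156.2]
scrap0 0.44 c [544.1  28. ] size [46.2 19.6] dir 1.7 px [230.5, 176.2]
bed blank
blank0 0.84 c [606.  164.6] size [ 32.8 111.2] dir 98.3 px [184.9, 155.4]
blank0 0.5 c [ 471.1 -323. ] size [73.1 26.5] dir 81.9 px [338.9, 203.0]
blank0 0.44 c [ 394.1 -290.8] size [21.7 31.4] dir 91.3 px [330.1, 226.9]
```

Request:
jog_arm(rows=[[-0.02,[0.06,0,-0.8],0],[-0.02,[0,0,-0.55],0],[-0.02,[0,0,-0.25],0],[-0.02,[0,0,0],0],[-1,[0,0,0],0],[-1,[0,0,0],0],[-1,[0,0,0],0],[-1,[0,0,0],0]])

```text
clock: 31.92
position: [472.0, -372.6, 10.3]
ee_rot: [0.743, 0.669, -0.0, 0.001]
force: [-1.4, -0.0, 3.0]
grip_width: 0.281
finger_force: 50.0
```

Request:
jog_arm(rows=[[-1,[0,0,0],0],[-1,[0,0,1],0],[-1,[0,0,1],0],[-1,[0,0,1],0],[-1,[0,0,1],0],[-1,[0,0.5,1],0],[-1,[0,1,0.6],0],[-1,[0,1,0],0]])

```text
clock: 32.58
position: [473.3, -310.9, 153.2]
ee_rot: [0.744, 0.668, 0.0, 0.003]
force: [-0.1, -0.5, -3.5]
grip_width: 0.28
finger_force: 50.0
```

```bash
python3 - <<'E'
from h import *
pose()
print(O-28*ux-14*uy,O-84*ux-14*uy)
E
```

```text
t 32.58 tcp [ 473.3 -310.9  153.2] yaw 83.87 grip 0.28 F [-0.1 -0.5 -3.5]
[501.5 112.2] [445.9 105.2]
```

Request:
jog_arm(rows=[[-1,[0.074,1,0],0.0094],[-1,[0.074,1,0],0.0094],[-1,[0.074,1,0],0.0094],[-1,[0.074,1,0],0.0094],[-1,[0.074,1,0],0.0094],[-1,[0.074,1,0],0.0094],[-1,[0.074,1,0],0.0094],[-1,[0.074,1,0],0.0094]])

```text
clock: 33.25
position: [485.8, -107.9, 148.5]
ee_rot: [0.659, 0.752, -0.0, -0.001]
force: [-0.4, 0.2, -3.4]
grip_width: 0.28
finger_force: 50.0
```

Request:
jog_arm(rows=[[-1,[0.074,1,0],0],[-1,[0.074,1,0],0],[-1,[0.074,1,0],0],[-1,[0.074,1,0],0],[-1,[0.074,1,0],0],[-1,[0.074,1,0],0],[-1,[0.074,1,0],0],[-1,[0.074,1,-0.5],0]])

```text
clock: 33.92
position: [502.5, 91.8, 138.4]
ee_rot: [0.659, 0.752, 0.001, 0.001]
force: [0.9, -0.6, -3.6]
grip_width: 0.281
finger_force: 50.0
```

Request:
jog_arm(rows=[[-1,[0,0.9,-0.7],0],[-1,[0,0,-1],0],[-1,[0,0,-0.7],0],[-1,[0,0,-0.4],0],[-1,[0,0,-0.2],0],[-1,[0,0,0],0],[-1,[0,0,0],0]])

```text
clock: 34.5
position: [501.9, 112.8, 62.5]
ee_rot: [0.66, 0.752, 0.0, 0.0]
force: [0.8, 0.0, -3.8]
grip_width: 0.276
finger_force: 50.0
```

```bash
python3 - <<'E'
from h import *
s=pose(); print(f(s["position"]))
E
```

```text
t 34.5 tcp [501.9 112.8  62.5] yaw 97.46 grip 0.276 F [ 0.8  0.  -3.8]
[-27.5 -13.5]
```

Request:
jog_arm(rows=[[-1,[0,0,-0.18],0],[-1,[0,0,-0.09],0],[-1,[0,0,0],0],[-1,[0,0,0],0]])

```text
clock: 34.83
position: [501.6, 112.9, 55.4]
ee_rot: [0.659, 0.752, 0.0, 0.0]
force: [0.5, -0.7, -3.9]
grip_width: 0.277
finger_force: 50.0
```

Request:
jog_arm(rows=[[-1,[0,0,-0.03],0],[-1,[0,0,0],0],[-1,[0,0,0],0]])

```text
clock: 35.08
position: [501.6, 112.9, 55.2]
ee_rot: [0.659, 0.752, 0.0, 0.0]
force: [-5.2, -0.6, 6.1]
grip_width: 0.277
finger_force: 50.0
```

Request:
jog_arm(rows=[[-1,[0,0,0.02],0],[-1,[-0.025,0.2,0],0],[-1,[-0.025,0.2,0],0],[-1,[-0.025,0.2,0],0],[-1,[-0.01,0.07,0],0],[-1,[0,0.05,0],0],[-1,[0,0.05,0],0],[-1,[0,0,0],0]])

```text
clock: 35.75
position: [499.7, 132.4, 55.3]
ee_rot: [0.659, 0.752, 0.0, 0.0]
force: [0.3, -3.1, 5.4]
grip_width: 0.276
finger_force: 50.0
```

Request:
jog_arm(rows=[[-1,[0,0.04,0],0],[-1,[0,0.04,0],0],[-1,[0,0,0],0],[-1,[0,0,0],0]])

```text
clock: 36.08
position: [499.7, 134.1, 55.3]
ee_rot: [0.659, 0.752, 0.0, 0.0]
force: [-0.8, -3.3, 4.4]
grip_width: 0.275
finger_force: 50.0
```

Request:
jog_arm(rows=[[-1,[0,0.04,0],0],[-1,[0,0.04,0],0],[-1,[0,0,0],0],[-1,[0,0,0],0]])

```text
clock: 36.42
position: [499.7, 135.8, 55.3]
ee_rot: [0.659, 0.752, -0.0, 0.001]
force: [0.6, -5.0, 5.0]
grip_width: 0.279
finger_force: 50.0
```

Request:
jog_arm(rows=[[-1,[0,0.03,0],0],[-1,[0,0,0],0],[-1,[0,0,0],0]])

```text
clock: 36.67
position: [499.7, 135.8, 55.3]
ee_rot: [0.659, 0.752, -0.001, 0.001]
force: [-1.3, -7.5, 5.4]
grip_width: 0.279
finger_force: 50.0
```

Request:
jog_arm(rows=[[-0.217,[0,0,0],0],[-0.217,[0,0,0],0],[-0.217,[0,0,0],0],[-0.217,[0,0,1],0],[-0.217,[0,0,1],0],[-0.02,[0,0,1],0],[-0.02,[0,0,1],0],[-0.02,[0,-1,0],0]])

```text
clock: 37.33
position: [502.1, 114.9, 160.0]
ee_rot: [0.658, 0.753, 0.004, 0.002]
force: [1.2, -0.2, 0.4]
grip_width: 0.491
finger_force: 0.0
```

Request:
jog_arm(rows=[[-0.02,[-0.25,-1,0],-0.0024],[-0.02,[-0.25,-1,0],-0.0024],[-0.02,[-0.25,-1,0],-0.0024],[-0.02,[-0.25,-1,0],-0.0024],[-0.02,[-0.25,-1,0],-0.0024],[-0.02,[-0.25,-1,0],-0.0024],[-0.02,[-0.25,-1,0],-0.0024],[-0.02,[-0.25,-1,0],-0.0024]])

```text
clock: 38.0
position: [448.5, -88.4, 154.4]
ee_rot: [0.682, 0.732, 0.0, -0.001]
force: [0.4, -0.8, 0.4]
grip_width: 0.489
finger_force: 0.0
```

Request:
jog_arm(rows=[[-0.02,[-0.25,-1,0],0],[-0.02,[-0.25,-1,0],0],[-0.02,[-0.25,-1,0],0],[-0.02,[-0.25,-1,0],0],[-0.02,[-0.25,-1,0],0],[-0.02,[-0.25,-1,0],0],[-0.02,[-0.25,-1,0],0],[-0.02,[-0.25,-1,0],0]])

```text
clock: 38.67
position: [398.8, -288.5, 154.3]
ee_rot: [0.682, 0.732, 0.001, -0.0]
force: [0.5, 0.7, 0.3]
grip_width: 0.489
finger_force: 0.0
```

Request:
jog_arm(rows=[[-0.02,[0,-1,0],0],[-0.02,[0,-1,0],0],[-0.02,[0,-1,-1],0],[-0.02,[0,0,-1],0],[-0.02,[0,0,-1],0],[-0.02,[0,0,-1],0],[-0.02,[0,0,-0.2],0],[-0.02,[0,0,0],0]])

```text
clock: 39.33
position: [398.2, -360.9, 47.6]
ee_rot: [0.682, 0.732, 0.001, -0.003]
force: [-0.5, -0.2, 0.5]
grip_width: 0.491
finger_force: 0.0
```

```bash
python3 - <<'E'
from h import *
camera("wrist"); pose(); tr("blank0",26,3); camera("top"); tr("scrap0",28,5,"top"); print("bed blank"); tr("blank0",71,4,"top")
E
```

```text
t 39.38 tcp [ 399.1 -362.3   49.6] yaw 94.05 grip 0.49 F [-0.3 -0.1  0.7]
blank0 0.56 c [ 398.7 -348.9] size [ 27.3 110.6] dir 94.0 px [259.2, 186.5]
scrap0 0.46 c [544.2  27.4] size [54.2 24.3] dir 6.1 px [230.2, 175.5]
scrap0 0.45 c [618.5  38.4] size [50.1 23.1] dir 1.6 px [227.5, 154.9]
scrap0 0.26 c [784.1  -5.2] size [119.6 120.2] dir 137.1 px [239.6, 111.1]
bed blank
blank0 0.81 c [550.1 156.9] size [ 28.8 110.3] dir 96.9 px [187.1, 177.3]
blank0 0.62 c [496.1 152.5] size [ 25.4 107. ] dir 97.8 px [189.0, 192.0]
blank0 0.6 c [606.  164.9] size [ 33.6 111.2] dir 97.9 px [186.8, 156.5]
blank0 0.51 c [ 396.3 -317.6] size [24.9 85.1] dir 91.3 px [338.2, 223.7]
```

Request:
jog_arm(rows=[[-0.02,[0.02,-0.1,-0.8],0],[-0.02,[0,0,-0.5],0],[-0.02,[0,0,-0.25],0],[-0.02,[0,0,0],0],[-1,[0,0,0],0],[-1,[0,0,0],0],[-1,[0,0,0],0],[-1,[0,0,0],0]])

```text
clock: 40.25
position: [400.1, -366.0, 11.9]
ee_rot: [0.682, 0.732, -0.0, 0.001]
force: [-1.1, 1.4, 2.5]
grip_width: 0.28
finger_force: 50.0
```

Request:
jog_arm(rows=[[-1,[0,0,0],0],[-1,[0,0,1],0],[-1,[0,0,1],0],[-1,[0,0,1],0],[-1,[0,0,1],0],[-1,[0,0.5,1],0],[-1,[0,1,0.6],0],[-1,[0,1,0],0]])

```text
clock: 40.92
position: [401.1, -304.5, 154.8]
ee_rot: [0.682, 0.731, -0.0, 0.003]
force: [1.1, 0.0, -2.4]
grip_width: 0.279
finger_force: 50.0
```

```bash
python3 - <<'E'
from h import *
pose()
E
```

```text
t 40.92 tcp [ 401.1 -304.5  154.8] yaw 93.96 grip 0.279 F [ 1.1  0.  -2.4]
```

Request:
jog_arm(rows=[[-1,[0.115,1,0],0.0024],[-1,[0.115,1,0],0.0024],[-1,[0.115,1,0],0.0024],[-1,[0.115,1,0],0.0024],[-1,[0.115,1,0],0.0024],[-1,[0.115,1,0],0.0024],[-1,[0.115,1,0],0.0024],[-1,[0.115,1,0],0.0024]])

```text
clock: 41.58
position: [422.1, -101.4, 150.5]
ee_rot: [0.659, 0.752, -0.0, -0.001]
force: [0.6, -0.3, -3.6]
grip_width: 0.278
finger_force: 50.0
```

Request:
jog_arm(rows=[[-1,[0.115,1,0],0],[-1,[0.115,1,0],0],[-1,[0.115,1,0],0],[-1,[0.115,1,0],0],[-1,[0.115,1,0],0],[-1,[0.115,1,0],0],[-1,[0.115,1,0],0],[-1,[0.115,1,0],0]])

```text
clock: 42.25
position: [444.9, 98.4, 150.5]
ee_rot: [0.659, 0.752, -0.0, -0.0]
force: [0.5, 0.0, -2.5]
grip_width: 0.278
finger_force: 50.0
```

Request:
jog_arm(rows=[[-1,[0,0.35,-1],0],[-1,[0,0,-1],0],[-1,[0,0,-0.8],0],[-1,[0,0,-0.4],0],[-1,[0,0,-0.3],0],[-1,[0,0,0],0],[-1,[0,0,0],0]])

```text
clock: 42.83
position: [446.1, 105.6, 64.1]
ee_rot: [0.66, 0.752, 0.0, 0.0]
force: [0.7, -0.3, -2.8]
grip_width: 0.276
finger_force: 50.0
```

```bash
python3 - <<'E'
from h import *
s=pose(); print(f(s["position"]))
E
```

```text
t 42.83 tcp [446.1 105.6  64.1] yaw 97.47 grip 0.276 F [ 0.7 -0.3 -2.8]
[-83.8 -13.6]
```

Request:
jog_arm(rows=[[-1,[0,0,-0.18],0],[-1,[0,0,-0.09],0],[-1,[0,0,0],0],[-1,[0,0,0],0]])

```text
clock: 43.17
position: [445.9, 105.7, 57.2]
ee_rot: [0.659, 0.752, 0.0, 0.0]
force: [0.2, 0.3, -2.5]
grip_width: 0.274
finger_force: 50.0
```

Request:
jog_arm(rows=[[-1,[0,0,-0.03],0],[-1,[0,0,0],0],[-1,[0,0,0],0]])

```text
clock: 43.42
position: [446.1, 105.7, 56.9]
ee_rot: [0.659, 0.752, 0.0, 0.0]
force: [-3.6, -0.6, 5.7]
grip_width: 0.276
finger_force: 50.0
```

Request:
jog_arm(rows=[[-1,[0,0,0.02],0],[-1,[-0.025,0.2,0],0],[-1,[-0.025,0.2,0],0],[-1,[-0.025,0.2,0],0],[-1,[-0.01,0.07,0],0],[-1,[0,0.05,0],0],[-1,[0,0.05,0],0],[-1,[0,0,0],0]])

```text
clock: 44.08
position: [443.9, 125.2, 56.9]
ee_rot: [0.659, 0.752, 0.0, 0.0]
force: [-0.3, -1.4, 3.2]
grip_width: 0.278
finger_force: 50.0
```

Request:
jog_arm(rows=[[-1,[0,0.04,0],0],[-1,[0,0.04,0],0],[-1,[0,0,0],0],[-1,[0,0,0],0]])

```text
clock: 44.42
position: [443.9, 125.6, 56.9]
ee_rot: [0.659, 0.752, -0.001, 0.001]
force: [-1.1, -8.2, 5.3]
grip_width: 0.275
finger_force: 50.0
```

Request:
jog_arm(rows=[[-1,[0,0.03,0],0],[-1,[0,0,0],0],[-1,[0,0,0],0]])

```text
clock: 44.67
position: [443.9, 125.6, 56.9]
ee_rot: [0.659, 0.752, -0.002, 0.001]
force: [-1.2, -11.5, 4.8]
grip_width: 0.276
finger_force: 50.0
```

Request:
jog_arm(rows=[[-0.217,[0,0,0],0],[-0.217,[0,0,0],0],[-0.217,[0,0,0],0],[-0.217,[0,0,1],0],[-0.217,[0,0,1],0],[-0.5,[0,0,1],0],[-0.5,[0.5,0,1],0],[-0.5,[1,-0.5,1],0]])

```text
clock: 45.33
position: [479.3, 117.3, 182.2]
ee_rot: [0.658, 0.753, -0.0, -0.001]
force: [0.4, 0.5, 0.2]
grip_width: 0.248
finger_force: 0.0
```

Request:
jog_arm(rows=[[-0.5,[1,-0.5,1],0],[-0.5,[0.9,-0.5,0],0],[-0.5,[0,0,0],0],[-0.5,[0,0,0],0],[-0.5,[0,0,0],0]])

```text
clock: 45.75
position: [527.4, 90.9, 205.4]
ee_rot: [0.659, 0.752, -0.001, -0.001]
force: [-0.7, 0.7, -0.8]
grip_width: 0.252
finger_force: 0.0
```

```bash
python3 - <<'E'
from h import *
pose(); save("wrist","w7"); P=camera_params("wrist"); 
print("bed"); tr("blank0",71,5); print("scrap"); tr("scrap0",28,4); 
camera("top"); tr("scrap0",28,4,"top"); tr("sweeper",34,3,"top")
E
```

```text
t 45.75 tcp [527.4  90.9 205.4] yaw 97.5 grip 0.252 F [-0.7  0.7 -0.8]
bed
blank0 0.96 c [550.6 158.7] size [ 28.6 109.1] dir 97.0 px [298.1, 105.1]
blank0 0.63 c [442.5 146.1] size [ 31.  108.9] dir 98.0 px [176.0, 100.6]
blank0 0.62 c [496.6 152.3] size [ 26.9 110.5] dir 97.5 px [236.6, 105.2]
blank0 0.56 c [604.3 164.9] size [ 31.8 109.1] dir 97.4 px [359.5, 104.0]
scrap
scrap0 0.98 c [545.7  27.4] size [49.5 27.2] dir 7.6 px [264.7, 228.9]
scrap0 0.85 c [438.8   4.7] size [54.6 31.7] dir 4.5 px [170.0, 236.1]
scrap0 0.64 c [438.4   2.3] size [48.6 19.5] dir 1.5 px [237.7, 212.1]
scrap0 0.62 c [620.2  36.8] size [46.8 19.8] dir 1.7 px [226.8, 157.0]
scrap0 0.4 c [525.   16.4] size [317.7 183.8] dir 6.6 px [218.9, 186.4]
sweeper 0.65 c [ 618.2 -536.3] size [ 74.9 214.4] dir 176.2 px [397.1, 156.4]
sweeper 0.62 c [ 218.3 -276.7] size [213.6  34.7] dir 52.5 px [323.3, 283.4]
sweeper 0.61 c [ 508.6 -189.8] size [212.8  42.5] dir 0.7 px [297.5, 189.6]
```

View pics/w7.png

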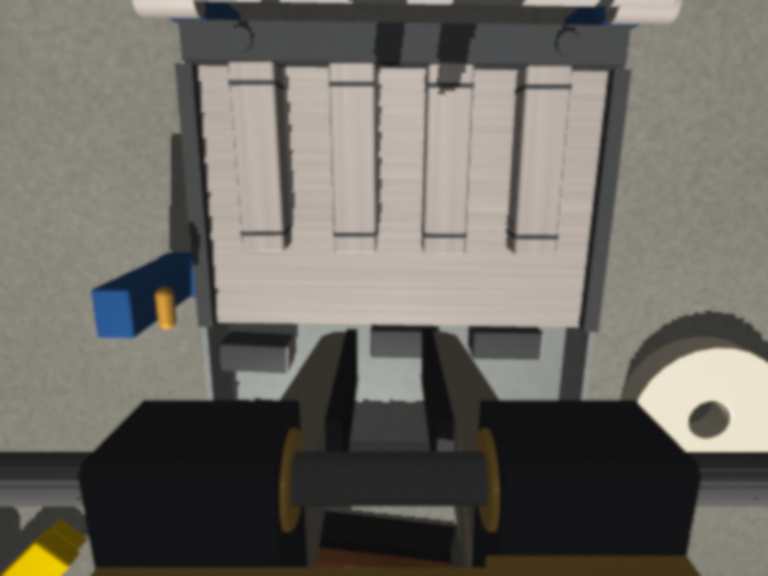

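The wrist view shows all four blanks side by side against the stop, with their front ends at row 62-65. The scraps are in the pan at (257,350), (405,340) and (505,343). One scrap was nudged, but it is still inside the pan. Next is the guard.

Request:
jog_arm(rows=[[-1,[0,0,1],0],[-1,[0,0,1],0],[-1,[0,0,1],0],[-1,[0,0,1],0],[-1,[0,0,0.7],0],[-1,[0,0,0],0]])

```text
clock: 46.55
position: [530.2, 90.4, 328.8]
ee_rot: [0.659, 0.752, 0.003, 0.003]
force: [0.4, 0.8, 0.5]
grip_width: 0.004
finger_force: 0.0
```

Request:
jog_arm(rows=[[-1,[-0.107,1,0],0],[-1,[-0.107,1,0],0],[-1,[-0.107,1,0],0],[-1,[-0.107,1,0],0],[-1,[-0.107,1,0],0],[-1,[-0.107,1,0],0],[-1,[-0.107,1,0],0],[-1,[-0.107,1,0],0]])

```text
clock: 47.22
position: [506.2, 291.4, 322.3]
ee_rot: [0.659, 0.752, -0.001, -0.001]
force: [0.7, 0.2, 0.5]
grip_width: 0.003
finger_force: 0.0
```

Request:
jog_arm(rows=[[-1,[-0.107,1,0],0],[-1,[-0.107,1,0],0],[-1,[-0.107,0.9,0],0],[-1,[0,0,0],0],[-1,[0,0,0],0]])

```text
clock: 47.63
position: [498.2, 363.3, 322.2]
ee_rot: [0.659, 0.752, -0.001, -0.0]
force: [0.1, 0.4, -0.9]
grip_width: 0.003
finger_force: 0.0
```

```bash
python3 - <<'E'
from h import *
s=pose(); print(f(s["position"]))
a=camera("scene"); cv2.imwrite("pics/s8.png",cv2.resize(a[60:300,240:500,::-1],None,fx=2.4,fy=2.4,interpolation=2))
for d in models.pinpoint("scene","guard_edge"):
    e,r=ray("scene",d["at"]); fe=np.r_[f(e),e[2]]; fr=np.r_[f(e+r)-f(e),r[2]]; p=fe-fr*fe[0]/fr[0]; print(d["conf"],p,np.arctan2(p[2]-92,105-p[1]))
E
```

```text
t 47.63 tcp [498.2 363.3 322.2] yaw 97.61 grip 0.003 F [ 0.1  0.4 -0.9]
[  0.3 235.5]
0.65 [  0.  149.8 267.2] 1.8213278986660058
```

View pics/s8.png

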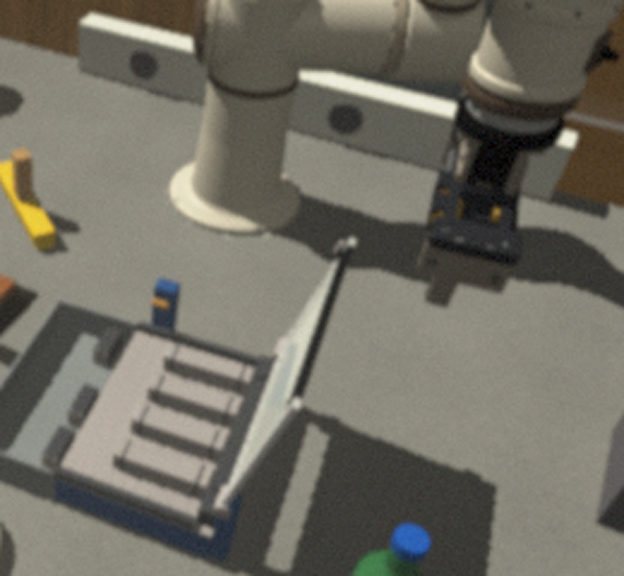

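The crop shows the gripper behind the open guard at (475,230) and the blanks lined up on the bed. The guard measures about 1.82 rad, so I'll lower behind it and push.

Request:
jog_arm(rows=[[-1,[0,0,-1],0],[-1,[0,0,-1],0],[-1,[0,0,-1],0],[-1,[0.1,-0.8,-0.2],0],[-1,[0.1,-0.8,0],0],[-1,[0.1,-0.8,0],0],[-1,[0,0,0],0]])

```text
clock: 48.32
position: [507.3, 298.8, 243.7]
ee_rot: [0.661, 0.75, -0.001, 0.0]
force: [0.7, 0.7, -0.4]
grip_width: 0.006
finger_force: 0.0
```

Request:
jog_arm(rows=[[-1,[0.05,-0.4,0],0],[-1,[0.05,-0.4,0],0],[-1,[0.05,-0.4,0],0],[-1,[0.05,-0.4,0],0],[-1,[0,0,0],0]])

```text
clock: 48.73
position: [512.1, 261.0, 244.3]
ee_rot: [0.66, 0.751, -0.0, 0.0]
force: [-0.1, -0.4, 0.8]
grip_width: 0.002
finger_force: 0.0
```

```bash
python3 - <<'E'
from h import *
s=pose(); print(f(s["position"]))
E
```

```text
t 48.73 tcp [512.1 261.  244.3] yaw 97.41 grip 0.002 F [-0.1 -0.4  0.8]
[  1.2 132.3]
```

```bash
cat >> h.py <<'E'
def guard(cam="scene"):
    camera(cam)
    for d in models.pinpoint(cam,"guard_edge")[:2]:
        e,r=ray(cam,d["at"]); fe=np.r_[f(e),e[2]]; fr=np.r_[f(e+r)-f(e),r[2]]; p=fe-fr*fe[0]/fr[0]; print(cam,d["conf"],p,"angle",np.arctan2(p[2]-92,105-p[1]))
E
python3 - <<'E'
from h import *
guard(); guard("wrist")
E
```

```text
scene 0.84 [  0.  124.5 270.4] angle 1.6794779889827982
```

Request:
jog_arm(rows=[[-1,[0.038,-0.3,-0.08],0],[-1,[0.038,-0.3,-0.08],0],[-1,[0.049,-0.387,-0.03],0],[-1,[0.049,-0.387,-0.03],0],[-1,[0.049,-0.387,-0.03],0],[-1,[0.049,-0.387,-0.03],0]])

```text
clock: 49.43
position: [518.3, 207.9, 236.6]
ee_rot: [0.66, 0.752, -0.0, -0.0]
force: [-1.1, 2.9, -1.1]
grip_width: 0.006
finger_force: 0.9
```

Request:
jog_arm(rows=[[-1,[0.049,-0.387,-0.1],0],[-1,[0.049,-0.387,-0.1],0],[-1,[0.049,-0.387,-0.1],0],[-1,[0.049,-0.387,-0.1],0],[-1,[0.043,-0.34,-0.22],0],[-1,[0.043,-0.34,-0.22],0],[-1,[0.043,-0.34,-0.22],0],[-1,[0.043,-0.34,-0.22],0]])

```text
clock: 50.1
position: [527.7, 135.5, 204.4]
ee_rot: [0.659, 0.752, -0.0, -0.0]
force: [-0.6, 0.5, -0.1]
grip_width: 0.006
finger_force: 0.5
```

```bash
python3 - <<'E'
from h import *
s=pose(); print(f(s["position"])); guard()
E
```

```text
t 50.1 tcp [527.7 135.5 204.4] yaw 97.49 grip 0.006 F [-0.6  0.5 -0.1]
[0.9 5.8]
scene 0.86 [  0.  -23.5 221.5] angle 0.7891553049494892
```

Request:
jog_arm(rows=[[-1,[0.034,-0.27,-0.315],0],[-1,[0.034,-0.27,-0.315],0],[-1,[0.034,-0.27,-0.315],0],[-1,[0.034,-0.27,-0.315],0],[-1,[0.023,-0.183,-0.38],0],[-1,[0.023,-0.183,-0.38],0],[-1,[0.023,-0.183,-0.38],0],[-1,[0.023,-0.183,-0.38],0]])

```text
clock: 50.87
position: [533.2, 90.7, 134.4]
ee_rot: [0.659, 0.752, -0.0, -0.0]
force: [-0.3, 0.5, 0.3]
grip_width: 0.006
finger_force: 0.2
```

Request:
jog_arm(rows=[[-1,[0.01,-0.07,-0.35],0],[-1,[0.01,-0.07,-0.35],0],[-1,[0,-0.04,-0.3],0],[-1,[0,0,-0.2],0],[-1,[0,0,-0.1],0],[-1,[0,0,0],0]])

```text
clock: 51.37
position: [533.9, 86.4, 102.8]
ee_rot: [0.659, 0.752, -0.0, 0.0]
force: [-0.8, 0.0, 0.4]
grip_width: 0.004
finger_force: 0.0
```

```bash
python3 - <<'E'
from h import *
s=pose(); print(f(s["position"])); guard()
E
```

```text
t 51.37 tcp [533.9  86.4 102.8] yaw 97.5 grip 0.004 F [-0.8  0.   0.4]
[  0.9 -43.7]
scene 0.6 [  0.  -80.1 114.7] angle 0.12203049487470626
```

Request:
jog_arm(rows=[[-1,[0,0,-0.1],0],[-1,[0,0,-0.1],0],[-1,[0,0,-0.1],0],[-1,[0,0,-0.08],0],[-1,[0,0,0],0],[-1,[0,0,0],0]])

```text
clock: 51.97
position: [533.8, 86.7, 94.3]
ee_rot: [0.659, 0.752, -0.0, -0.0]
force: [-2.5, 0.2, 7.8]
grip_width: 0.007
finger_force: 3.8
```

Request:
jog_arm(rows=[[-1,[0,0,-0.06],0],[-1,[0,0,0],0],[-1,[0,0,0],0]])

```text
clock: 52.22
position: [533.9, 86.7, 94.1]
ee_rot: [0.659, 0.752, -0.0, -0.0]
force: [-8.1, -0.4, 16.2]
grip_width: 0.002
finger_force: 8.3
```

Request:
jog_arm(rows=[[-1,[0,0,-0.04],0],[-1,[0,0,0],0],[-1,[0,0,0],0],[-1,[0,0,0],0],[-1,[0,0,0.3],0],[-1,[0,0,1],0],[-1,[0,0,1],0],[-1,[0,0,1],0]])

```text
clock: 52.88
position: [533.3, 86.7, 173.8]
ee_rot: [0.659, 0.752, -0.0, -0.001]
force: [1.7, 0.1, 0.3]
grip_width: 0.005
finger_force: 0.0
```

Request:
jog_arm(rows=[[-1,[0,-1,1],0],[-1,[0,-1,1],0],[-1,[0,-1,1],0],[-1,[0,-1,0.5],0],[-1,[0,0,0],0],[-1,[0,0,0],0],[-1,[0,0,0],0]])

```text
clock: 53.47
position: [533.4, -12.8, 259.9]
ee_rot: [0.659, 0.752, -0.0, -0.001]
force: [-0.2, -0.8, -0.2]
grip_width: 0.01
finger_force: 0.0
```

```bash
python3 - <<'E'
from h import *
s=pose(); guard(); a=save("wrist","w9"); b=camera("scene")
w=cv2.resize(a,(512,384)); c=cv2.resize(b[120:312,150:406],(512,384))
cv2.imwrite("pics/c9.png",np.hstack([w,c])[:,:,::-1][:, :1024]) 
im=cv2.imread("pics/c9.png"); cv2.imwrite("pics/c9.png",cv2.resize(im,(800,300)))
tr("blank0",71,4); tr("scrap0",28,4); tr("sweeper",34,1)
E
```

```text
t 53.47 tcp [533.4 -12.8 259.9] yaw 97.48 grip 0.01 F [-0.2 -0.8 -0.2]
scene 0.58 [  0.  -75.   88.7] angle -0.01842019232066856
scrap0 0.97 c [619.5  36.2] size [56.6 23.6] dir 6.1 px [338.2, 128.2]
scrap0 0.68 c [438.    2.3] size [56.2 25.6] dir 3.4 px [183.0, 139.0]
scrap0 0.66 c [546.1  27.4] size [51.3 24.1] dir 9.3 px [275.8, 128.0]
sweeper 0.9 c [ 270.4 -213.2] size [92.  35.2] dir 51.3 px [45.7, 280.6]
```

View pics/c9.png

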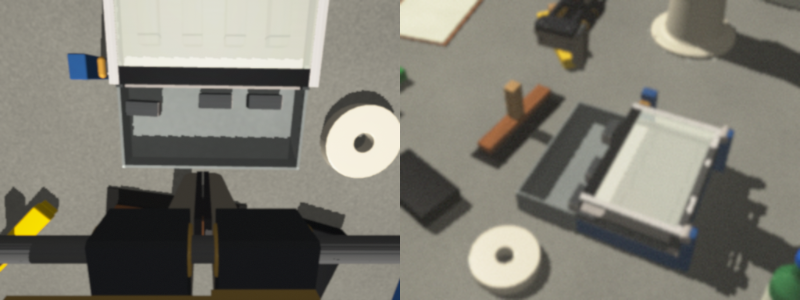

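The picture shows the guard shut with the four blanks aligned under it, three scraps inside the pan at (145,107), (215,100) and (264,101), and the sweeper upright on its mat. I'm handing the job in.

```bash
python3 -c "
from rig import order
print(order.finish_job())"
```

```text
the job is handed in; nothing more can be done
None
```

I finished the job and handed it in, with no verdict returned: all three scraps are in the pan, the sweeper is upright on its mat, the four blanks were each pushed to a firm stop against the end stop, and the guard reads fully shut.

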